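# Sort the stripped-down head parts at the spring tester

### The job

Sort the mixed parts on the bench: stand the two valve springs upright in the blue tray, one in each bay, lay the two spark plugs lengthwise in the orange tray, one in each lane (either way round), and put the spring retainer flat, flange up, on the floor of the round steel dish. Set every part down gently, without dropping it, and leave the socket and the plug carton where they are.

Things in the scene. Friction and masses are not known exactly. Their poses are not given: they have to be found in the camera images.
- outer_spring: Large dark valve spring with a yellow paint stripe down its side, standing upright on the bench: outside diameter 36 mm, 50 mm tall, 0.09 kg, too stiff for a gripper to deform. Origin: centre of its lower end; z axis up along the spring.
- inner_spring: Small bright steel valve spring with a green paint stripe, standing upright on the bench: outside diameter 25 mm, 46 mm tall, 0.045 kg, too stiff for a gripper to deform. Origin: centre of its lower end; z axis up along the spring.
- white_plug: Spark plug with a white insulator, lying on its side, 80 mm long, 55 g. x axis along it, from thread end (-40 mm) to terminal (+40 mm). Origin: on its axis at mid length, 10 mm above the surface it lies on. Grip across the steel hexagon, x = -16 to -2 mm (middle -9), 22 to 24 mm wide, 21 mm high; the centre of mass is there. Thread 14 mm, insulator 12 to 14 mm thick.
- tan_plug: Spark plug with a tan-brown stained insulator; otherwise the same in shape, size, mass, origin and axes as white_plug.
- retainer: Valve spring retainer, a small aluminium-grey flanged ring lying flat, flange up: flange 34 mm in diameter from 6 to 13 mm above the bench, on a foot 24 mm in diameter; a dark tapered hole in the middle; 0.022 kg. Origin: centre of its underside; z up.
- spring_tray: Blue tray for springs, fixed: 110 mm (x) by 140 mm (y) outside, 24 mm high, floor and walls 4 mm. A full-height divider along x makes two bays, 102 mm (x) by 64 mm (y) inside, centred at y = +34 and -34 mm, each with a flat black round pad on its floor. Origin: centre of its underside; inner floor 4 mm above it. Turned up to 0.25 rad.
- plug_tray: Orange tray for spark plugs, fixed: 120 mm (x) by 172 mm (y) outside, 20 mm high, floor and walls 4 mm. A full-height divider along x makes two lanes along x, 112 mm long and 80 mm wide inside, centred at y = +42 and -42 mm; dark stripes on the floor. Origin: centre of its underside; inner floor 4 mm above it. Turned up to 0.25 rad.
- dish: Round shallow steel parts dish with a black rubber foot ring, fixed: 148 mm across the rim, 28 mm high, flat floor about 115 mm across, 5 mm above its underside. Origin: centre of its underside.
- socket: Bystander: chromed deep plug socket standing upright, 27 mm in diameter, 63 mm tall, loose, 0.13 kg. To be left alone. Origin: centre of its underside.
- carton: Bystander: small cardboard plug carton with a red band, lying, 82 mm (x) by 27 mm (y) by 27 mm high, loose, 0.06 kg. To be left alone. Origin: centre of its underside.
Mind the look-alikes: they are no part of the job. What is shaped like the inner_spring but purple is not meant.

How it is judged:
By the outcome, as a careful person would: the job done as asked, in the order asked, and still so for the second after the job is handed in, with the robot touching nothing.
It also fails if it takes over 128 s, if anything falls off the work surface, if the arm or the gripper's body presses on something with over 40 N, if the wrist force passes 120 N, or if a joint passes its speed limit or range.

### The arm

A 6-joint arm with a two-finger parallel gripper is mounted at the origin on the work surface. World frame = base frame: x ahead of the robot, y to its left, z up, the work surface at z = 0. Lengths are in m, angles in rad, forces in N, time in s.
With the tool pointing down it reaches from about 0.275 to 0.75 m from the base axis. Payload 10.2 kg.
Tool frame: the origin (TCP) lies on the centre line of the jaws, within the pads' length; the fingertips stand tips_ahead ahead of it and the grasp point (between the pads) lies 3 mm ahead of it (tips_ahead is the distance from the TCP to the fingertips, in m); x points along the fingers, z is the direction in which the jaws open and shut, and the axes are right-handed (so a half turn about x gives the same grasp; the last joint's range is limited). The gripper opens to 85 mm and grips with 20 to 120 N. Pads are 22 mm wide; open, the fingers measure 114 mm over their backs; the gripper's body (76 mm by 85 mm) begins 54 mm behind the grasp point. The pads swing forward as they close: fully open they stand 13 mm farther back than shut.
Start: joints at [0.882, 0.313, 1.498, -0, 1.331, -0.223], TCP at [0.236, 0.469, 0.253] pointing down, gripper open.
Joint ranges: [-2.94, 2.94], [-0.97, 2.17], [0.19, 2.56], [-1.23, 4.37], [0.02, 3.11], [-2.88, 2.88]. Speed limits (rad/s): [2.39, 2.39, 3.01, 3.14, 3.14, 3.14].

### API

Orientations are given as a unit quaternion [x, y, z, w].
In Python, from station import * gives the robot as it stands.
- The arm moves only by the tool apply_moves, never from a script. Its arguments are lists of equal length, an entry for each row: "slide": the shift along the tool's x, y, z in units of 40 mm (1.0 is 40 mm), a list of three; "rot": the turn, a rotation vector about the tool's x, y, z in units of 6 degrees (1.0 is 6 degrees), a list of three; "grip": the gripper's target within -1 to 1 (shut at 1, half-way at 0, fully open at -1). A call has exactly 5 rows; each row is the pose to reach, as a shift and turn from the pose measured when the call began, along the tool's axes at that moment; what a row does not reach only later rows make up. A row lasts 1/12 s, in which the tool goes at most 41.7 mm and 7.16 degrees, less where a joint would pass 70% of its speed; a pose out of reach is approached as far as the arm can. A call with a gripper value outside its range is refused whole. The fingers move at their own pace and stop on an object; "squeeze" is the grip in N (left out, the last holds). Time passes only in rows, so rows that repeat a pose let the fingers close, or fill a call up. It gives the time, the measured TCP pose, the force and the opening at its end, in the units of the state.
- sense(): the state, without advancing time (a new reading comes with each control period).
- camera(name): name is "side" or "top"; returns a dict with "frame" (420x560x3 uint8, red, green, blue), "camera_matrix" (3x3 intrinsics, pixels), "R" (3x3) and "t" (3): a world point X has camera coordinates R X + t. Camera axes: x right, y down, z forward; pixel columns grow to the right and rows downward; lengths in m; the calibration is good to about 2 mm. A picture is of the moment at which its call begins. There is no depth.
- hand_in(): hands the job in, once; it reports no verdict.
The state is a dict: "time": time; "joint_positions": joint angles; "joint_vel": joint speeds; "effort": joint torques, N m; "ee_pos": TCP position; "tool_rot": TCP orientation; "ft_force": force on the tool from outside, world axes, zero at the start; "wrist_torque": the same for the moment, N m; "opening": opening from 0.0 (shut) to 1.0 (fully open).
Only numpy, scipy, OpenCV 4.12 (cv2) and the standard library are available. Lean on these libraries where they do the work, as an engineer would, in place of code of your own. Each camera call takes 0.05 s, during which the arm holds its last target.

## Working session

There is one attempt and no reset: what is moved stays moved. The work goes in short steps, Python scripts to look and compute and a tool call to move; the robot and the scene stay as the last step left them, time stands still between calls to the robot, and variables do not carry over. Pictures are saved under pics/ and viewed, and the job is handed in when it is done.

Besides the shell and the picture viewer there is one more tool, called after "Emit:" as name(argument=value, ...) on one line, values as JSON. apply_moves: Moves the arm, as the interface text tells. Its arguments: {"type":"object","properties":{"slide":{"type":"array","items":{"type":"array","items":{"type":"number"}}},"rot":{"type":"array","items":{"type":"array","items":{"type":"number"}}},"grip":{"type":"array","items":{"type":"number"}},"squeeze":{"type":"number"}},"required":["slide","rot","grip"]}

```bash
ls; mkdir -p pics
python3 - <<'E'
from station import *
import cv2
s=sense(); print(s)
for n in("top","side"):
    c=camera(n); cv2.imwrite(f"pics/{n}0.png",c["frame"][:,:,::-1]); print(n,c["camera_matrix"],c["R"],c["t"])
E
```

```text
pics
{'time': 0.0, 'joint_positions': array([ 8.81606953e-01,  3.13460564e-01,  1.49846417e+00,  1.95040044e-05,
        1.33098347e+00, -2.23361270e-01]), 'joint_vel': array([-0.00110821,  0.00020075, -0.00129883, -0.00010621,  0.00010627,
       -0.00134523]), 'effort': array([ 4.17023584e-04, -4.12261069e+01, -2.59742171e+01, -1.57559180e-04,
        4.15664210e-03, -1.34312304e-04]), 'ee_pos': array([0.2356468 , 0.46888203, 0.25271945]), 'tool_rot': array([-0.37123454,  0.60234894,  0.37094656,  0.60146431]), 'ft_force': array([-0.2913009 ,  0.73588724, -0.12911658]), 'wrist_torque': array([0.02369388, 0.05622622, 0.01424078]), 'opening': 0.9987904482116566}
top [[452.15781914   0.         281.88618477]
 [  0.         452.15781914 209.87502234]
 [  0.           0.           1.        ]] [[ 0.02683013 -0.99963858 -0.00168773]
 [-0.9945665  -0.02652404 -0.10066754]
 [ 0.10058639  0.00437948 -0.99491869]] [-0.03129386  0.51135178  0.87943261]
side [[407.12333336   0.         286.25022696]
 [  0.         407.12333336 211.15983065]
 [  0.           0.           1.        ]] [[ 0.99717598 -0.07504125  0.00297934]
 [-0.05563028 -0.76472307 -0.64195319]
 [ 0.05045133  0.63997456 -0.76673805]] [-0.50149537  0.03873016  0.79808637]
```

View pics/top0.png

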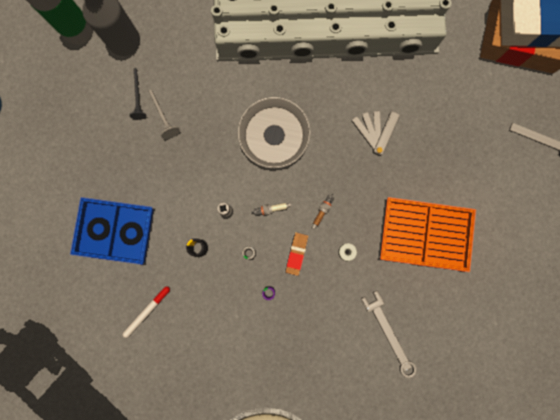

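View pics/side0.png

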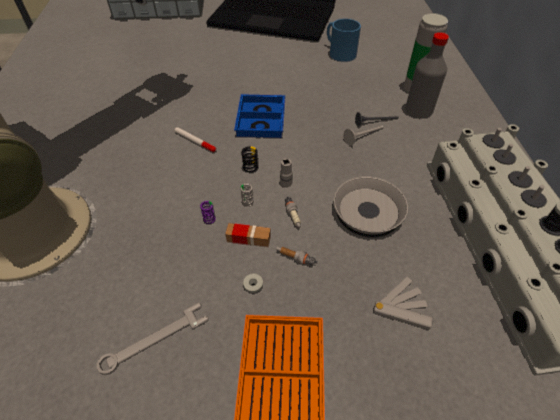

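The top view has +x up and +y to the left. I see the outer spring at (197,247), the inner spring with green at (249,253) and the purple decoy at (268,293). The socket is at (224,210), the white plug at (270,209), the tan plug at (323,210), the carton at (297,254) and the retainer at (348,252). The dish is at (274,133), the blue tray at (113,231) and the orange tray at (428,235).

```bash
cat > h.py <<'E'
from station import *
import cv2, numpy as np
from scipy.spatial.transform import Rotation as Ro
def ray(c,u,v,z):
    K,R,t=c["camera_matrix"],np.array(c["R"]),np.array(c["t"])
    d=R.T@np.linalg.solve(K,[u,v,1.]); o=-R.T@t
    return (o+d*(z-o[2])/d[2])
def proj(c,X):
    p=c["camera_matrix"]@(c["R"]@np.array(X)+c["t"]); return p[:2]/p[2]
def hsv(c): return cv2.cvtColor(c["frame"],cv2.COLOR_RGB2HSV)
def crop(c,x0,y0,x1,y1,k,name):
    im=cv2.resize(c["frame"][y0:y1,x0:x1,::-1],None,fx=k,fy=k,interpolation=cv2.INTER_CUBIC); cv2.imwrite("pics/"+name,im)
E
python3 - <<'E'
from h import *
c=camera("top"); crop(c,175,190,375,310,4,"t1.png")
s=camera("side"); crop(s,190,135,350,305,3.5,"s1.png")
h=hsv(c)
m=cv2.inRange(h,(105,150,60),(125,255,255)); n,l,st,ce=cv2.connectedComponentsWithStats(m)
for nm,lo,hi,z in (("blue",(105,150,60),(125,255,255),.024),("orange",(5,200,150),(18,255,255),.020)):
    m=cv2.inRange(h,lo,hi)
    if nm=="blue": m[:, :60]=0; m[:,160:]=0;m[:190]=0
    else: m[:190]=0; m[:,:375]=0
    p=cv2.findNonZero(m); r=cv2.minAreaRect(p); b=cv2.boxPoints(r)
    W=np.array([ray(c,*q,z) for q in b]); print(nm,r,W.round(4).tolist(),W.mean(0).round(4))
    print([np.linalg.norm(W[i]-W[i-1]).round(4) for i in range(4)])
    e=W[1]-W[0]; print(np.arctan2(e[1],e[0]))
E
```

```text
blue ((111.49999237060547, 230.49998474121094), (74.67047882080078, 57.417076110839844), 8.130102157592773) [[0.4136, 0.4002, 0.024], [0.5277, 0.3923, 0.024], [0.5103, 0.2422, 0.024], [0.3967, 0.252, 0.024]] [0.4621 0.3217 0.024 ]
[np.float64(0.1491), np.float64(0.1144), np.float64(0.151), np.float64(0.1141)]
-0.0694006553722653
orange ((428.003662109375, 234.36204528808594), (90.71912384033203, 62.099857330322266), 7.883139610290527) [[0.4196, -0.2133, 0.02], [0.5436, -0.2298, 0.02], [0.5232, -0.4107, 0.02], [0.3998, -0.3917, 0.02]] [ 0.4716 -0.3114  0.02  ]
[np.float64(0.1796), np.float64(0.1251), np.float64(0.182), np.float64(0.1248)]
-0.1325937259054907
```

View pics/t1.png

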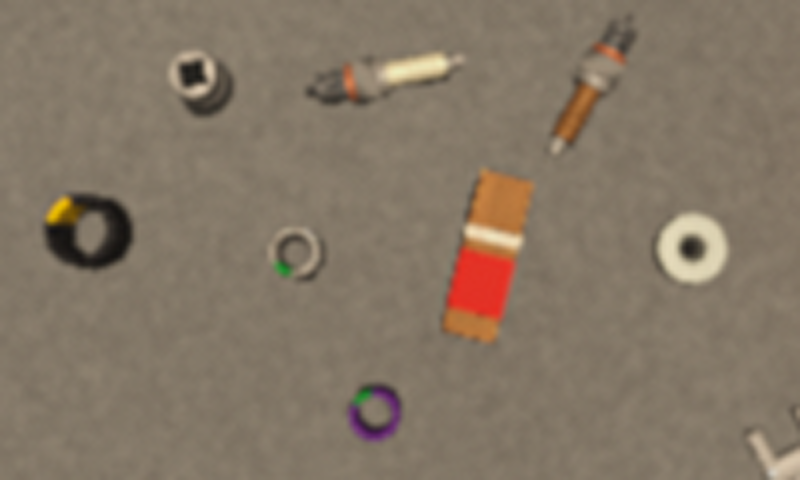

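View pics/s1.png

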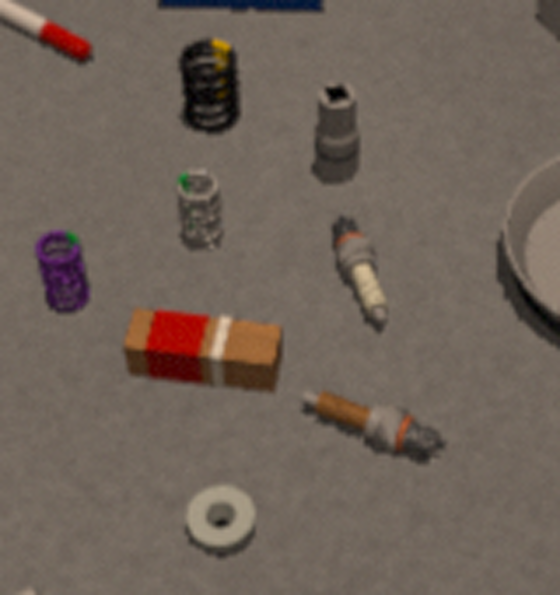

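Run:
```python
from h import *
c=camera("top"); s=camera("side")
T=lambda x,y:((x+.5)/4-.5+175,(y+.5)/4-.5+190)
S=lambda x,y:((x+.5)/3.5-.5+190,(y+.5)/3.5-.5+135)
def blob(c,lo,hi,box):
    m=cv2.inRange(hsv(c),lo,hi); k=np.zeros_like(m); x0,y0,x1,y1=box; k[y0:y1,x0:x1]=m[y0:y1,x0:x1]
    p=cv2.findNonZero(k); return p.reshape(-1,2),k
print("outer top",ray(c,*T(84,231),.05),ray(c,*T(96,231),0))
print("outer side mid",ray(s,*S(210,85),.025))
print("inner top",ray(c,*T(296,253),.046), "side mid",ray(s,*S(200,210),.023))
print("retainer top",ray(c,*T(692,248),.012),"side",ray(s,*S(221,517),.012))
print("socket",ray(c,*T(193,75),.063),"side",ray(s,*S(337,92),.063))
for nm,P,Q in(("white",[(312,92),(462,60),(366,78)],[(345,222),(378,320),(355,252)]),("tan",[(628,20),(556,148),(600,72)],[(438,442),(308,399),(385,424)])):
    for a,b in zip(P,Q): print(nm,ray(c,*T(*a),.01).round(4),ray(s,*S(*b),.01).round(4))
for q in [(485,170),(533,182),(497,342),(445,330)]: print("carton",ray(c,*T(*q),.027).round(4))
# tray pads
h=hsv(c)
m=cv2.inRange(h,(0,0,0),(180,255,45)); m[:205]=0;m[255:]=0;m[:,:82]=0;m[:,148:]=0
n,l,st,ce=cv2.connectedComponentsWithStats(m)
for i in range(1,n):
    if st[i,4]>40: print("pad",st[i],ray(c,*ce[i],.004).round(4))
g=camera("top"); crop(g,60,185,170,275,6,"t2.png"); crop(g,370,190,490,280,6,"t3.png"); crop(g,225,85,325,180,6,"t4.png")
```

```text
outer top [0.43229862 0.14697681 0.05      ] [0.43311014 0.15046476 0.        ]
outer side mid [0.43323776 0.14842028 0.025     ]
inner top [0.42448652 0.04451417 0.046     ] side mid [0.42547248 0.04443913 0.023     ]
retainer top [ 0.43247325 -0.15211759  0.012     ] side [ 0.43259244 -0.15378552  0.012     ]
socket [0.50811573 0.09558664 0.063     ] side [0.50926708 0.09571141 0.063     ]
white [0.5064 0.0419 0.01  ] [0.51   0.0406 0.01  ]
white [ 0.5248 -0.034   0.01  ] [ 0.5227 -0.0339  0.01  ]
white [0.5143 0.0146 0.01  ] [0.514  0.0169 0.01  ]
tan [ 0.5476 -0.1183  0.01  ] [ 0.5464 -0.1164  0.01  ]
tan [ 0.4812 -0.0828  0.01  ] [ 0.4804 -0.0843  0.01  ]
tan [ 0.5205 -0.1045  0.01  ] [ 0.5199 -0.1032  0.01  ]
carton [ 0.4682 -0.0466  0.027 ]
carton [ 0.4628 -0.0706  0.027 ]
carton [ 0.3836 -0.0545  0.027 ]
carton [ 0.3888 -0.0288  0.027 ]
pad [ 88 218  21  22 240] [0.4662 0.3566 0.004 ]
pad [120 223  22  21 233] [0.4584 0.2891 0.004 ]
```

View pics/t2.png

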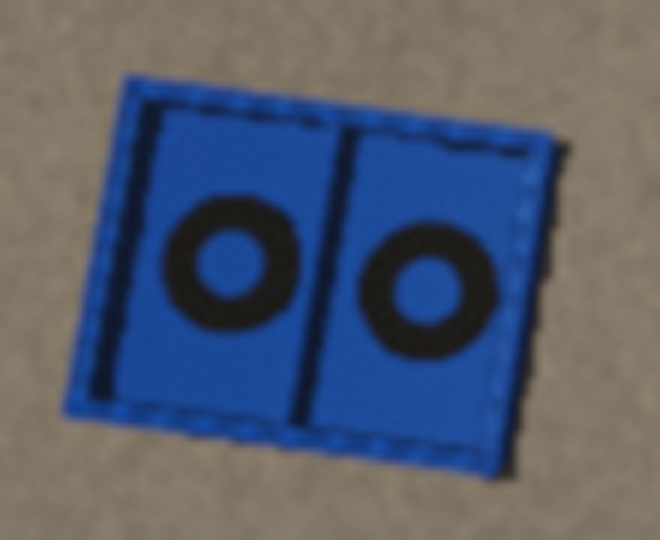

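View pics/t3.png

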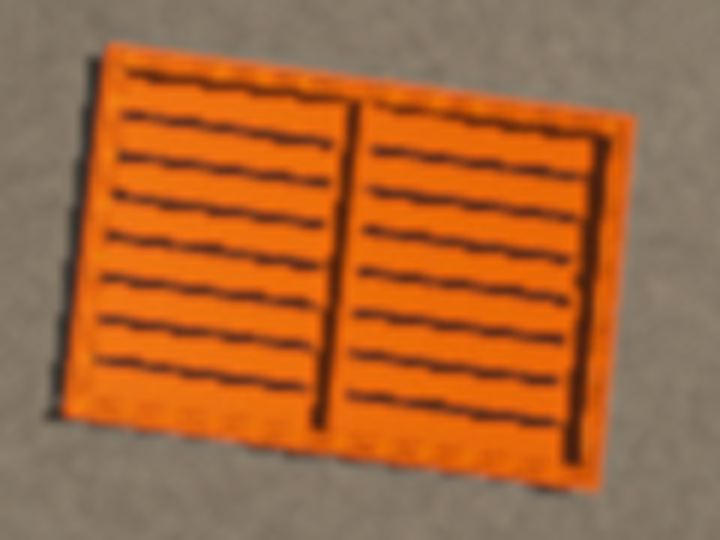

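View pics/t4.png

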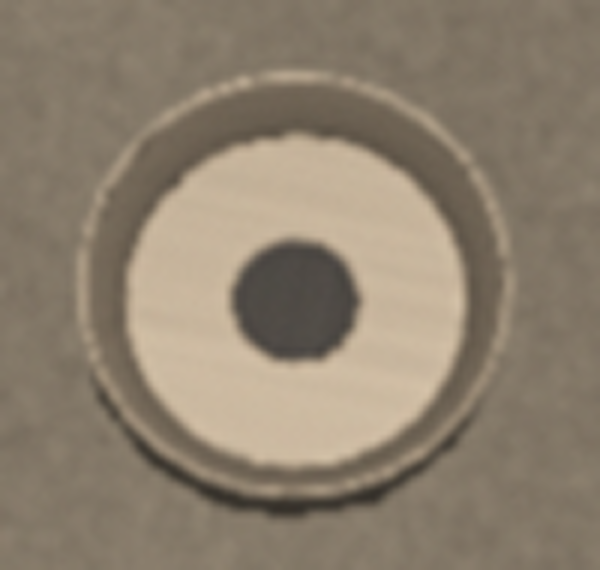

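Run:
```python
import station
print([x for x in dir(station) if not x.startswith('_')])
from h import *
try: print("tips_ahead",tips_ahead)
except Exception as e: print(e)
s=sense(); M=Ro.from_quat(s["tool_rot"]).as_matrix(); print(M.round(3))
c=camera("top"); sd=camera("side")
T3=lambda x,y:((x+.5)/6-.5+370,(y+.5)/6-.5+190)
W=np.array([ray(c,*T3(*q),.02) for q in [(110,45),(637,118),(600,490),(65,415)]])
print(W.round(4),W.mean(0)); 
for i in range(4): e=W[(i+1)%4]-W[i]; print(np.linalg.norm(e).round(4),np.arctan2(e[1],e[0]).round(3))
T4=lambda x,y:((x+.5)/6-.5+225,(y+.5)/6-.5+85)
print("dish floor",ray(c,*T4(296,300),.005),"rim",ray(c,*T4(296,284),.028), "floor d",[ray(c,*T4(126,300),.005),ray(c,*T4(466,300),.005)])
T2=lambda x,y:((x+.5)/6-.5+60,(y+.5)/6-.5+185)
W=np.array([ray(c,*T2(*q),.024) for q in [(128,75),(553,133),(497,477),(65,415)]]);print(W.round(4),W.mean(0))
for i in range(4): e=W[(i+1)%4]-W[i]; print(np.linalg.norm(e).round(4),np.arctan2(e[1],e[0]).round(3))
crop(sd,225,305,345,420,5,"s2.png")
```

```text
['PlanningError', 'camera', 'hand_in', 'sense', 'tips_ahead']
tips_ahead 0.022
[[-0.    -0.893  0.449]
 [-0.     0.449  0.893]
 [-1.     0.    -0.   ]]
[[ 0.5443 -0.231   0.02  ]
 [ 0.5243 -0.4078  0.02  ]
 [ 0.4001 -0.3935  0.02  ]
 [ 0.42   -0.2164  0.02  ]] [ 0.47213965 -0.3121796   0.02      ]
0.1779 -1.683
0.125 3.027
0.1782 1.459
0.1251 -0.116
dish floor [0.67126513 0.00331214 0.005     ] rim [0.67055571 0.0028495  0.028     ] floor d [array([0.66970831, 0.06232748, 0.005     ]), array([ 0.67282162, -0.05569044,  0.005     ])]
[[0.5273 0.3875 0.024 ]
 [0.5115 0.2438 0.024 ]
 [0.3968 0.256  0.024 ]
 [0.4133 0.4003 0.024 ]] [0.46223776 0.32190954 0.024     ]
0.1446 -1.68
0.1154 3.036
0.1453 1.457
0.1146 -0.111
```

View pics/s2.png

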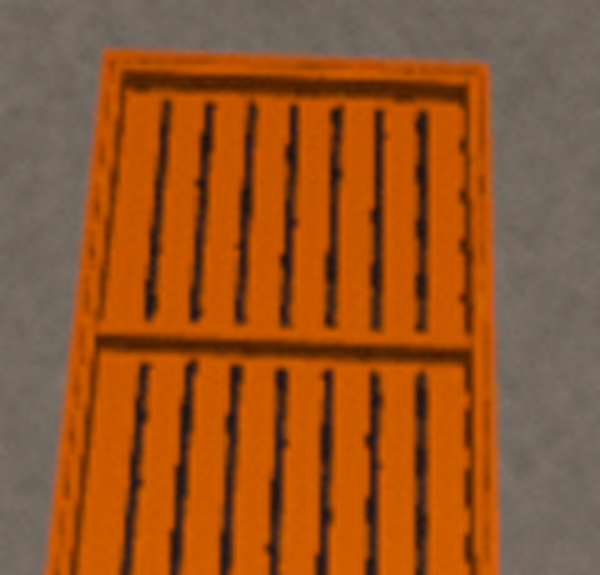

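The measurements agree across the two views to about 2 mm:

| Item | Position (x, y) in m | Check |
|---|---|---|
| outer spring | (0.433, 0.149) | |
| inner spring | (0.425, 0.0445) | |
| retainer | (0.4325, -0.153) | |
| blue pads | (0.466, 0.357) and (0.458, 0.289) | spacing 68 mm, as it should be |
| orange tray | (0.472, -0.312) | yaw -0.114 |
| dish | (0.671, 0.003) | |

I'll start with the outer spring.

```bash
cat >> h.py <<'E'
def go(x,y,z,yaw):
    s=sense(); M=Ro.from_quat(s["tool_rot"]).as_matrix()
    X=np.array([0,0,-1.]); Z=np.array([np.cos(yaw),np.sin(yaw),0]); Y=np.cross(Z,X)
    D=np.stack([X,Y,Z],1)
    print("t",round(s["time"],2),"at",s["ee_pos"].round(4),"yaw",np.arctan2(M[1,2],M[0,2]).round(3),"open",round(s["opening"],3),"F",s["ft_force"].round(1),"j1,6",s["joint_positions"][[0,5]].round(2))
    print("slide",(M.T@(np.array([x,y,z])-s["ee_pos"])/.04).round(3),"rot",(np.degrees(Ro.from_matrix(M.T@D).as_rotvec())/6).round(3))
E
python3 -c "
from h import *
go(.433,.149,.13,-.115)"
```

```text
t 0.45 at [0.2358 0.469  0.2532] yaw 1.105 open 1.004 F [ 0.  -0.2  0.1] j1,6 [ 0.88 -0.22]
slide [ 3.082 -7.998 -4.934] rot [ 1.165e+01 -1.000e-03  1.000e-03]
```

Emit:
apply_moves(slide=[[0.3, -0.8, -0.5], [0.6, -1.6, -1.0], [0.9, -2.4, -1.5], [1.2, -3.2, -2.0], [1.5, -4.0, -2.5]], rot=[[1.1, 0, 0], [2.2, 0, 0], [3.3, 0, 0], [4.5, 0, 0], [5.7, 0, 0]], grip=[-0.5, -0.5, -0.5, -0.5, -0.5], squeeze=40)

```text
time: 0.87
ee_pos: [0.3343, 0.3063, 0.1929]
tool_rot: [-0.176, 0.685, 0.176, 0.685]
ft_force: [1.0, -0.0, -1.1]
opening: 0.748
```

```bash
python3 -c "
from h import *
go(.433,.149,.13,-.115)"
```

```text
t 0.87 at [0.3343 0.3063 0.1929] yaw 0.504 open 0.748 F [ 1.  -0.  -1.1] j1,6 [ 0.48 -0.02]
slide [ 1.573 -4.635  0.262] rot [ 5.909e+00  5.000e-03 -1.000e-03]
```

Emit:
apply_moves(slide=[[0.3, -0.93, 0.05], [0.6, -1.86, 0.1], [0.95, -2.8, 0.15], [1.3, -3.7, 0.2], [1.57, -4.63, 0.26]], rot=[[1.15, 0, 0], [2.3, 0, 0], [3.5, 0, 0], [4.7, 0, 0], [5.9, 0, 0]], grip=[-0.5, -0.5, -0.5, -0.5, -0.5])

```text
time: 1.28
ee_pos: [0.4332, 0.1474, 0.1293]
tool_rot: [0.042, 0.706, -0.042, 0.706]
ft_force: [2.0, 1.7, 0.3]
opening: 0.751
```

```bash
python3 -c "
from h import *
go(.433,.149,.03,-.115)"
```

```text
t 1.28 at [0.4332 0.1474 0.1293] yaw -0.118 open 0.751 F [2.  1.7 0.3] j1,6 [0.07 0.19]
slide [ 2.483  0.038 -0.01 ] rot [-0.033  0.    -0.002]
```

Emit:
apply_moves(slide=[[0.5, 0.04, 0], [1.0, 0.04, 0], [1.6, 0.04, 0], [2.2, 0.04, 0], [2.48, 0.04, 0]], rot=[[0, 0, 0], [0, 0, 0], [0, 0, 0], [0, 0, 0], [0, 0, 0]], grip=[-0.5, -0.5, -0.5, -0.5, -0.5])

```text
time: 1.7
ee_pos: [0.4324, 0.1488, 0.0278]
tool_rot: [0.042, 0.707, -0.042, 0.705]
ft_force: [-0.6, -0.8, -0.1]
opening: 0.749
```

Emit:
apply_moves(slide=[[0.02, 0, 0], [0.02, 0, 0], [0.02, 0, 0], [0.02, 0, 0], [0.02, 0, 0]], rot=[[0, 0, 0], [0, 0, 0], [0, 0, 0], [0, 0, 0], [0, 0, 0]], grip=[0.0, 0.1, 0.2, 0.4, 0.5])

```text
time: 2.12
ee_pos: [0.4328, 0.1489, 0.0278]
tool_rot: [0.042, 0.706, -0.042, 0.705]
ft_force: [0.1, -0.9, -1.0]
opening: 0.411
```

```bash
python3 -c "
from h import *
go(.433,.149,.03,-.115)
c=camera('top');crop(c,165,205,265,285,6,'g1.png')
c=camera('side');crop(c,200,110,320,230,5,'g1s.png')"
```

```text
t 2.12 at [0.4328 0.1489 0.0278] yaw -0.119 open 0.411 F [ 0.1 -0.9 -1. ] j1,6 [0.07 0.19]
slide [-0.054  0.004  0.004] rot [-0.035 -0.013  0.001]
```

View pics/g1s.png

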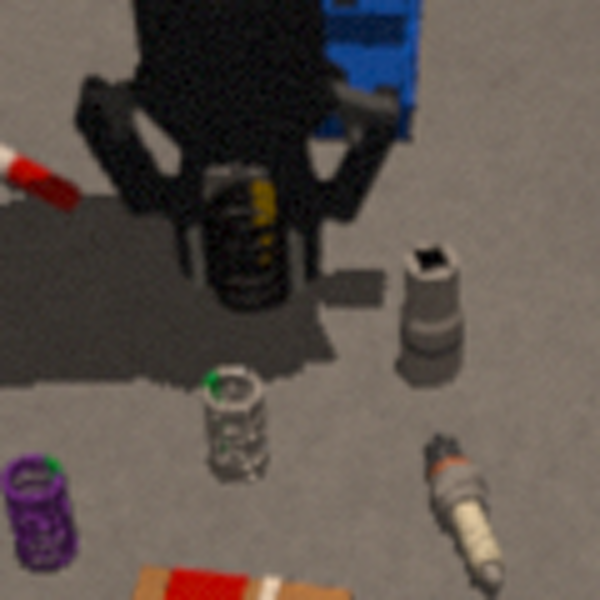

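The outer spring is between the pads in the side crop at (250,240), and the opening of 0.41 × 85 ≈ 35 mm matches its 36 mm. I'll lift it.

Emit:
apply_moves(slide=[[0, 0, 0], [-0.1, 0, 0], [-0.6, 0, 0], [-1.2, 0, 0], [-1.7, 0, 0]], rot=[[0, 0, 0], [0, 0, 0], [0, 0, 0], [0, 0, 0], [0, 0, 0]], grip=[0.6, 0.6, 0.6, 0.6, 0.6])

```text
time: 2.63
ee_pos: [0.4328, 0.1489, 0.0971]
tool_rot: [0.042, 0.706, -0.042, 0.705]
ft_force: [0.4, -0.5, -0.6]
opening: 0.413
```

```bash
python3 -c "
from h import *
go(.466,.357,.10,-.115)"
```

```text
t 2.63 at [0.4328 0.1489 0.0971] yaw -0.119 open 0.413 F [ 0.4 -0.5 -0.6] j1,6 [0.07 0.19]
slide [-0.074  5.265  0.208] rot [-0.035 -0.015  0.001]
```

Emit:
apply_moves(slide=[[0, 0.5, 0], [0, 1.4, 0.05], [0, 2.3, 0.1], [0, 3.2, 0.15], [0, 4.0, 0.2]], rot=[[0, 0, 0], [0, 0, 0], [0, 0, 0], [0, 0, 0], [0, 0, 0]], grip=[0.6, 0.6, 0.6, 0.6, 0.6])

```text
time: 3.05
ee_pos: [0.4596, 0.3089, 0.0975]
tool_rot: [0.042, 0.706, -0.042, 0.705]
ft_force: [0.4, -0.3, -0.4]
opening: 0.412
```

```bash
python3 -c "
from h import *
go(.466,.357,.05,-.115)"
```

```text
t 3.05 at [0.4596 0.3089 0.0975] yaw -0.118 open 0.412 F [ 0.4 -0.3 -0.4] j1,6 [0.38 0.5 ]
slide [1.189 1.212 0.018] rot [-0.032 -0.011 -0.003]
```

Emit:
apply_moves(slide=[[0.0, 0.6, 0], [0, 1.2, 0], [0.3, 1.21, 0], [0.8, 1.21, 0], [1.19, 1.21, 0]], rot=[[0, 0, 0], [0, 0, 0], [0, 0, 0], [0, 0, 0], [0, 0, 0]], grip=[0.6, 0.6, 0.6, 0.6, 0.6])

```text
time: 3.47
ee_pos: [0.4648, 0.357, 0.049]
tool_rot: [0.042, 0.706, -0.042, 0.705]
ft_force: [0.1, -0.5, -1.3]
opening: 0.409
```

```bash
python3 -c "
from h import *
go(.466,.357,.032,-.115)"
```

```text
t 3.47 at [0.4648 0.357  0.049 ] yaw -0.118 open 0.409 F [ 0.1 -0.5 -1.3] j1,6 [0.45 0.57]
slide [0.424 0.003 0.03 ] rot [-0.025 -0.015  0.001]
```

Emit:
apply_moves(slide=[[0.15, 0, 0.03], [0.28, 0, 0.03], [0.34, 0, 0.03], [0.38, 0, 0.03], [0.38, 0, 0.03]], rot=[[0, 0, 0], [0, 0, 0], [0, 0, 0], [0, 0, 0], [0, 0, 0]], grip=[0.6, 0.6, 0.6, 0.6, 0.6])

```text
time: 3.88
ee_pos: [0.4663, 0.3569, 0.0342]
tool_rot: [0.042, 0.706, -0.041, 0.706]
ft_force: [-0.2, -0.1, -0.7]
opening: 0.413
```

Emit:
apply_moves(slide=[[0.01, 0, 0], [0.02, 0, 0], [0.03, 0, 0], [0.035, 0, 0], [0.04, 0, 0]], rot=[[0, 0, 0], [0, 0, 0], [0, 0, 0], [0, 0, 0], [0, 0, 0]], grip=[0.6, 0.6, 0.6, 0.6, 0.6])

```text
time: 4.3
ee_pos: [0.4663, 0.3569, 0.0328]
tool_rot: [0.042, 0.706, -0.041, 0.706]
ft_force: [0.7, 0.4, -0.4]
opening: 0.414
```

Emit:
apply_moves(slide=[[0.01, 0, 0], [0.02, 0, 0], [0.025, 0, 0], [0.03, 0, 0], [0.03, 0, 0]], rot=[[0, 0, 0], [0, 0, 0], [0, 0, 0], [0, 0, 0], [0, 0, 0]], grip=[0.6, 0.6, 0.6, 0.6, 0.6])

```text
time: 4.72
ee_pos: [0.4663, 0.3569, 0.0315]
tool_rot: [0.042, 0.706, -0.041, 0.706]
ft_force: [0.2, -0.0, -1.3]
opening: 0.411
```

```bash
python3 -c "
from h import *
go(.466,.357,.0315,-.115)"
```

```text
t 4.72 at [0.4663 0.3569 0.0315] yaw -0.118 open 0.411 F [ 0.2 -0.  -1.3] j1,6 [0.45 0.57]
slide [ 0.     0.001 -0.007] rot [-0.026 -0.008 -0.004]
```

Emit:
apply_moves(slide=[[0.01, 0, 0], [0.01, 0, 0], [0.015, 0, 0], [0.02, 0, 0], [0.02, 0, 0]], rot=[[0, 0, 0], [0, 0, 0], [0, 0, 0], [0, 0, 0], [0, 0, 0]], grip=[0.6, 0.6, 0.6, 0.6, 0.6])

```text
time: 5.13
ee_pos: [0.4664, 0.357, 0.0314]
tool_rot: [0.042, 0.706, -0.041, 0.706]
ft_force: [-2.7, -1.7, 7.1]
opening: 0.415
```

```bash
python3 -c "
from h import *
go(.466,.357,.0315,-.115)
c=camera('side');crop(c,210,70,310,170,6,'p1s.png')"
```

```text
t 5.13 at [0.4664 0.357  0.0314] yaw -0.118 open 0.415 F [-2.7 -1.7  7.1] j1,6 [0.45 0.57]
slide [-0.003  0.    -0.009] rot [-0.026 -0.006 -0.004]
```

View pics/p1s.png

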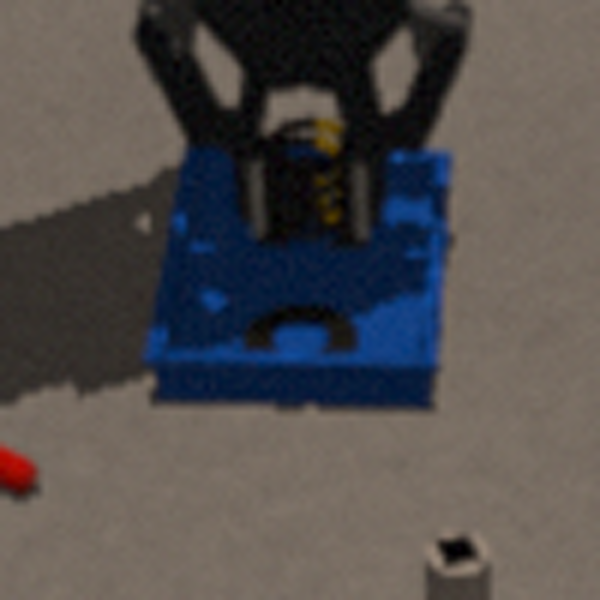

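There is contact at z 0.0314 with 7 N, and the spring stands upright in the far bay (side crop at (300,190)). I'll release it and rise.

Emit:
apply_moves(slide=[[0, 0, 0], [0, 0, 0], [0, 0, 0], [0, 0, 0], [0, 0, 0]], rot=[[0, 0, 0], [0, 0, 0], [0, 0, 0], [0, 0, 0], [0, 0, 0]], grip=[0.1, 0.05, 0.0, -0.1, -0.2])

```text
time: 5.6
ee_pos: [0.4664, 0.3569, 0.0312]
tool_rot: [0.042, 0.706, -0.041, 0.706]
ft_force: [-0.1, 0.4, -0.6]
opening: 0.599
```

Emit:
apply_moves(slide=[[-0.3, 0, 0], [-0.8, 0, 0], [-1.5, 0, 0], [-2.0, 0, 0], [-2.4, 0, 0]], rot=[[0, 0, 0], [0, 0, 0], [0, 0, 0], [0, 0, 0], [0, 0, 0]], grip=[-0.2, -0.2, -0.2, -0.2, -0.2])

```text
time: 6.02
ee_pos: [0.4668, 0.3572, 0.1302]
tool_rot: [0.042, 0.705, -0.041, 0.707]
ft_force: [-0.3, -0.1, 0.1]
opening: 0.595
```

```bash
python3 -c "
from h import *
go(.425,.0445,.13,-.115)"
```

```text
t 6.02 at [0.4668 0.3572 0.1302] yaw -0.118 open 0.595 F [-0.3 -0.1  0.1] j1,6 [0.45 0.57]
slide [-0.011 -7.885 -0.122] rot [-0.025  0.016 -0.018]
```

Emit:
apply_moves(slide=[[0, -0.8, 0], [0, -1.7, 0], [0, -2.6, 0], [0, -3.5, 0], [0, -4.4, -0.05]], rot=[[0, 0, 0], [0, 0, 0], [0, 0, 0], [0, 0, 0], [0, 0, 0]], grip=[-0.2, -0.2, -0.2, -0.2, -0.2])

```text
time: 6.43
ee_pos: [0.444, 0.1811, 0.1307]
tool_rot: [0.042, 0.705, -0.041, 0.707]
ft_force: [1.4, -0.6, -0.2]
opening: 0.601
```

Emit:
apply_moves(slide=[[0, -0.9, 0], [0, -1.8, 0], [0, -2.6, 0], [0, -3.2, -0.07], [0, -3.5, -0.07]], rot=[[0, 0, 0], [0, 0, 0], [0, 0, 0], [0, 0, 0], [0, 0, 0]], grip=[-0.2, -0.2, -0.2, -0.2, -0.2])

```text
time: 6.85
ee_pos: [0.4243, 0.0402, 0.1313]
tool_rot: [0.043, 0.704, -0.042, 0.707]
ft_force: [-0.3, -0.4, 0.3]
opening: 0.599
```

```bash
python3 -c "
from h import *
go(.425,.0445,.029,-.115)
c=camera('side');crop(c,210,70,310,170,6,'p2s.png')"
```

```text
t 6.85 at [0.4243 0.0402 0.1313] yaw -0.119 open 0.599 F [-0.3 -0.4  0.3] j1,6 [-0.18 -0.07]
slide [ 2.557  0.104 -0.006] rot [-0.042  0.037 -0.017]
```

View pics/p2s.png

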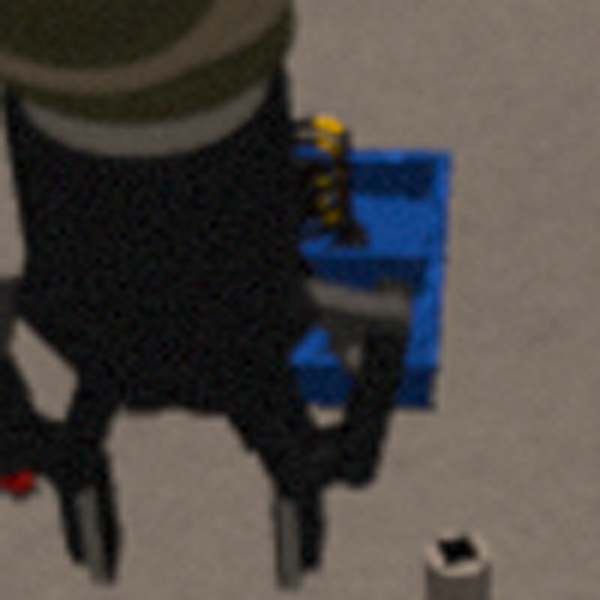

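The outer spring stands in its bay (crop (325,180)), partly hidden behind the gripper. Next I descend on the inner spring.

Emit:
apply_moves(slide=[[0.4, 0.1, 0], [1.0, 0.1, 0], [1.6, 0.1, 0], [2.2, 0.1, 0], [2.5, 0.1, 0]], rot=[[0, 0.04, 0], [0, 0.04, 0], [0, 0.04, 0], [0, 0.04, 0], [0, 0.04, 0]], grip=[-0.2, -0.2, -0.2, -0.2, -0.2])

```text
time: 7.32
ee_pos: [0.4249, 0.0442, 0.0298]
tool_rot: [0.043, 0.707, -0.042, 0.705]
ft_force: [-0.6, 0.0, 0.1]
opening: 0.598
```

```bash
python3 -c "
from h import *
go(.425,.0445,.028,-.115)
c=camera('side');crop(c,190,130,310,250,5,'g2s.png')"
```

```text
t 7.32 at [0.4249 0.0442 0.0298] yaw -0.12 open 0.598 F [-0.6  0.   0.1] j1,6 [-0.17 -0.06]
slide [0.044 0.007 0.002] rot [-0.045 -0.02  -0.016]
```

View pics/g2s.png

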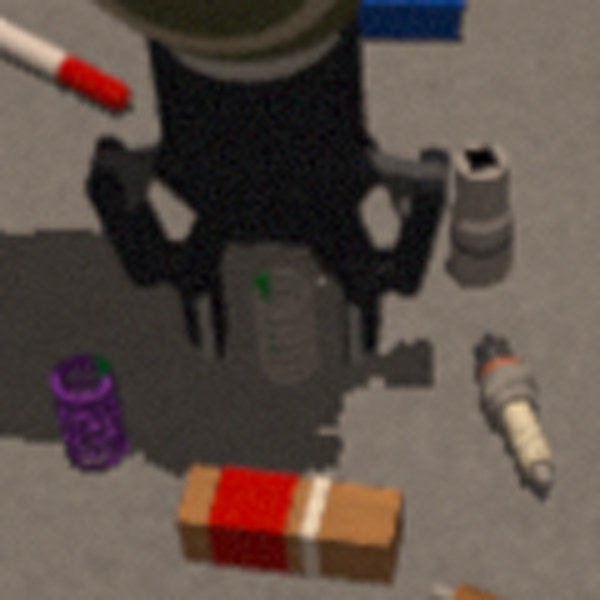

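The inner spring sits centred between the open pads (crop (285,320)). I'll close on it.

Emit:
apply_moves(slide=[[0.04, 0, 0], [0.04, 0, 0], [0.04, 0, 0], [0.04, 0, 0], [0.04, 0, 0]], rot=[[0, 0, 0], [0, 0, 0], [0, 0, 0], [0, 0, 0], [0, 0, 0]], grip=[0.1, 0.3, 0.4, 0.5, 0.7])

```text
time: 7.78
ee_pos: [0.4249, 0.0443, 0.0283]
tool_rot: [0.043, 0.707, -0.042, 0.705]
ft_force: [-1.1, 1.0, 6.9]
opening: 0.281
```

Emit:
apply_moves(slide=[[0, 0, 0], [0, 0, 0], [-0.1, 0, 0], [-0.6, 0, 0], [-1.2, 0, 0]], rot=[[0, 0, 0], [0, 0, 0], [0, 0, 0], [0, 0, 0], [0, 0, 0]], grip=[0.8, 0.8, 0.8, 0.8, 0.8])

```text
time: 8.2
ee_pos: [0.4241, 0.0443, 0.0762]
tool_rot: [0.043, 0.708, -0.042, 0.704]
ft_force: [0.7, 0.4, -0.1]
opening: 0.285
```

```bash
python3 -c "
from h import *
go(.4584,.2891,.10,-.115)
c=camera('side');crop(c,190,130,310,250,5,'g3s.png')"
```

```text
t 8.2 at [0.4241 0.0443 0.0762] yaw -0.12 open 0.285 F [ 0.7  0.4 -0.1] j1,6 [-0.17 -0.05]
slide [-0.583  6.179  0.116] rot [-0.047 -0.051 -0.019]
```

View pics/g3s.png

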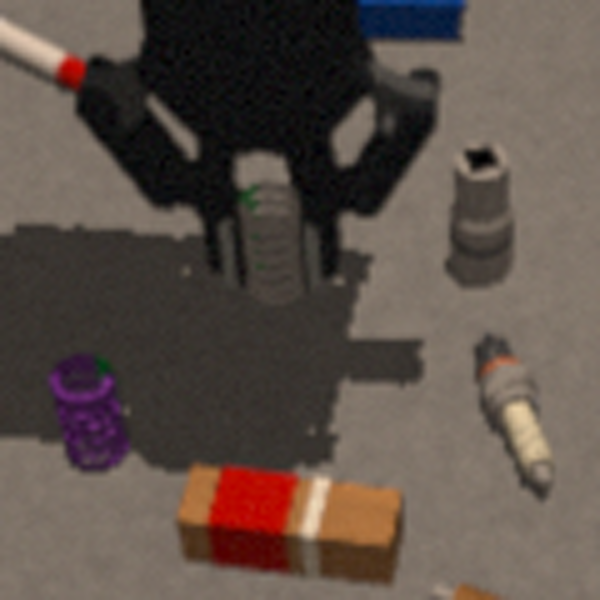

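Emit:
apply_moves(slide=[[-0.4, 0.7, 0], [-0.55, 1.6, 0.03], [-0.55, 2.5, 0.06], [-0.55, 3.4, 0.09], [-0.55, 4.3, 0.1]], rot=[[0, 0, 0], [0, 0, 0], [0, 0, 0], [0, 0, 0], [0, 0, 0]], grip=[0.8, 0.8, 0.8, 0.8, 0.8])

```text
time: 8.67
ee_pos: [0.451, 0.2161, 0.1033]
tool_rot: [0.043, 0.705, -0.042, 0.707]
ft_force: [0.9, -0.3, 0.1]
opening: 0.285
```

```bash
python3 -c "
from h import *
go(.4584,.2891,.06,-.115)"
```

```text
t 8.67 at [0.451  0.2161 0.1033] yaw -0.12 open 0.285 F [ 0.9 -0.3  0.1] j1,6 [0.21 0.33]
slide [ 1.086  1.832 -0.039] rot [-0.045  0.032 -0.017]
```

Emit:
apply_moves(slide=[[0, 0.8, 0], [0.0, 1.5, -0.03], [0.2, 1.83, -0.03], [0.6, 1.83, -0.03], [1.0, 1.83, -0.03]], rot=[[0, 0.03, 0], [0, 0.03, 0], [0, 0.03, 0], [0, 0.03, 0], [0, 0.03, 0]], grip=[0.8, 0.8, 0.8, 0.8, 0.8])

```text
time: 9.08
ee_pos: [0.4587, 0.29, 0.0633]
tool_rot: [0.042, 0.705, -0.041, 0.706]
ft_force: [-0.5, -1.1, -0.8]
opening: 0.283
```

```bash
python3 -c "
from h import *
go(.4584,.2891,.034,-.115)"
```

```text
t 9.08 at [0.4587 0.29   0.0633] yaw -0.118 open 0.283 F [-0.5 -1.1 -0.8] j1,6 [0.35 0.46]
slide [ 0.732 -0.024 -0.007] rot [-0.029  0.013 -0.022]
```

Emit:
apply_moves(slide=[[0.2, -0.02, 0], [0.4, -0.02, 0], [0.6, -0.02, 0], [0.7, -0.02, 0], [0.73, -0.02, 0]], rot=[[0, 0.01, 0], [0, 0.01, 0], [0, 0.01, 0], [0, 0.01, 0], [0, 0.01, 0]], grip=[0.8, 0.8, 0.8, 0.8, 0.8])

```text
time: 9.5
ee_pos: [0.4587, 0.289, 0.0337]
tool_rot: [0.043, 0.706, -0.041, 0.706]
ft_force: [-0.8, -0.3, 0.4]
opening: 0.279
```

Emit:
apply_moves(slide=[[0.01, 0, 0], [0.02, 0, 0], [0.02, 0, 0], [0.03, 0, 0], [0.03, 0, 0]], rot=[[0, 0, 0], [0, 0, 0], [0, 0, 0], [0, 0, 0], [0, 0, 0]], grip=[0.8, 0.8, 0.8, 0.8, 0.8])

```text
time: 9.92
ee_pos: [0.4588, 0.2891, 0.0327]
tool_rot: [0.043, 0.706, -0.041, 0.706]
ft_force: [0.3, 0.7, -0.4]
opening: 0.28
```

Emit:
apply_moves(slide=[[0.01, 0, 0], [0.01, 0, 0], [0.015, 0, 0], [0.02, 0, 0], [0.02, 0, 0]], rot=[[0, 0, 0], [0, 0, 0], [0, 0, 0], [0, 0, 0], [0, 0, 0]], grip=[0.8, 0.8, 0.8, 0.8, 0.8])

```text
time: 10.33
ee_pos: [0.4588, 0.2891, 0.0323]
tool_rot: [0.043, 0.706, -0.041, 0.706]
ft_force: [-1.4, -0.5, 3.9]
opening: 0.283
```

Contact at z 0.0323, as expected. I'll release.

Emit:
apply_moves(slide=[[0, 0, 0], [0, 0, 0], [0, 0, 0], [0, 0, 0], [0, 0, 0]], rot=[[0, 0, 0], [0, 0, 0], [0, 0, 0], [0, 0, 0], [0, 0, 0]], grip=[0.4, 0.35, 0.25, 0.1, 0.0])

```text
time: 10.75
ee_pos: [0.4588, 0.2891, 0.0322]
tool_rot: [0.043, 0.706, -0.041, 0.706]
ft_force: [-0.1, -0.8, 0.1]
opening: 0.502
```

Emit:
apply_moves(slide=[[-0.3, 0, 0], [-0.8, 0, 0], [-1.5, 0, 0], [-2.0, 0, 0], [-2.4, 0, 0]], rot=[[0, 0, 0], [0, 0, 0], [0, 0, 0], [0, 0, 0], [0, 0, 0]], grip=[0.0, 0.0, 0.0, 0.0, 0.0])

```text
time: 11.17
ee_pos: [0.4592, 0.289, 0.131]
tool_rot: [0.043, 0.705, -0.041, 0.707]
ft_force: [0.3, -0.5, 0.5]
opening: 0.504
```

```bash
python3 -c "
from h import *
go(.5138,.0138,.13,.215)"
```

```text
t 11.17 at [0.4592 0.289  0.131 ] yaw -0.118 open 0.504 F [ 0.3 -0.5  0.5] j1,6 [0.34 0.46]
slide [ 0.008 -6.672  2.168] rot [-3.183  0.031 -0.029]
```

Emit:
apply_moves(slide=[[0, -0.8, 0.2], [0, -1.7, 0.5], [0, -2.5, 0.8], [0, -3.3, 1.1], [0, -4.1, 1.35]], rot=[[-0.4, 0, 0], [-0.8, 0, 0], [-1.2, 0, 0], [-1.6, 0, 0], [-2.0, 0, 0]], grip=[-0.2, -0.2, -0.2, -0.2, -0.2])

```text
time: 11.58
ee_pos: [0.4938, 0.1182, 0.1316]
tool_rot: [-0.032, 0.705, 0.034, 0.708]
ft_force: [1.0, -0.2, 0.5]
opening: 0.604
```

```bash
python3 -c "
from h import *
go(.5138,.0138,.13,.215)
c=camera('top'); crop(c,175,190,375,310,4,'t5.png'); crop(c,60,185,170,275,6,'t6.png')"
```

```text
t 11.58 at [0.4938 0.1182 0.1316] yaw 0.093 open 0.604 F [ 1.  -0.2  0.5] j1,6 [ 0.   -0.09]
slide [ 0.035 -2.646  0.254] rot [-1.161  0.046 -0.023]
```

View pics/t6.png

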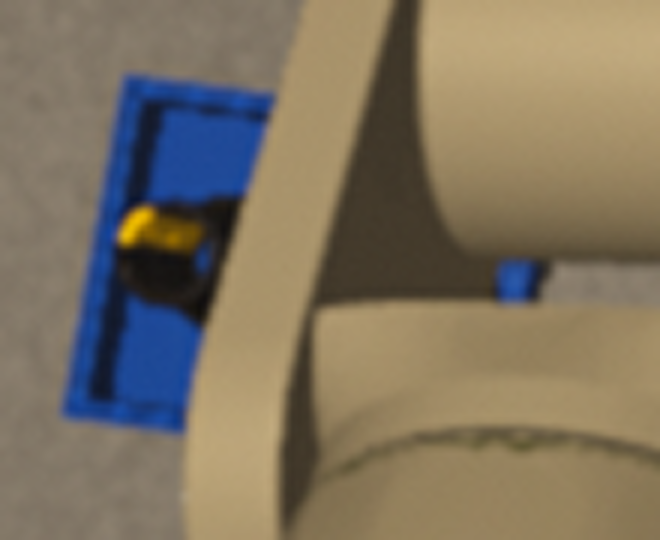

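The outer spring stands in its bay (crop (165,250)); the arm hides the other bay. Next is the white plug.

Emit:
apply_moves(slide=[[0, -0.8, 0.1], [0, -1.6, 0.15], [0, -2.3, 0.2], [0, -2.64, 0.25], [0, -2.64, 0.25]], rot=[[-0.4, 0.04, 0], [-0.8, 0.04, 0], [-1.16, 0.04, 0], [-1.16, 0.04, 0], [-1.16, 0.04, 0]], grip=[-0.2, -0.2, -0.2, -0.2, -0.2])

```text
time: 12.05
ee_pos: [0.5154, 0.0073, 0.1322]
tool_rot: [-0.074, 0.703, 0.074, 0.704]
ft_force: [-0.5, -0.7, 0.9]
opening: 0.601
```

```bash
python3 -c "
from h import *
go(.5138,.0138,.05,.215)
c=camera('side'); crop(c,210,70,310,170,6,'s6.png')
crop(c,230,150,350,270,5,'s7.png')"
```

```text
t 12.05 at [0.5154 0.0073 0.1322] yaw 0.21 open 0.601 F [-0.5 -0.7  0.9] j1,6 [-0.21 -0.42]
slide [ 2.055  0.168 -0.008] rot [-0.045  0.017  0.001]
```

View pics/s6.png

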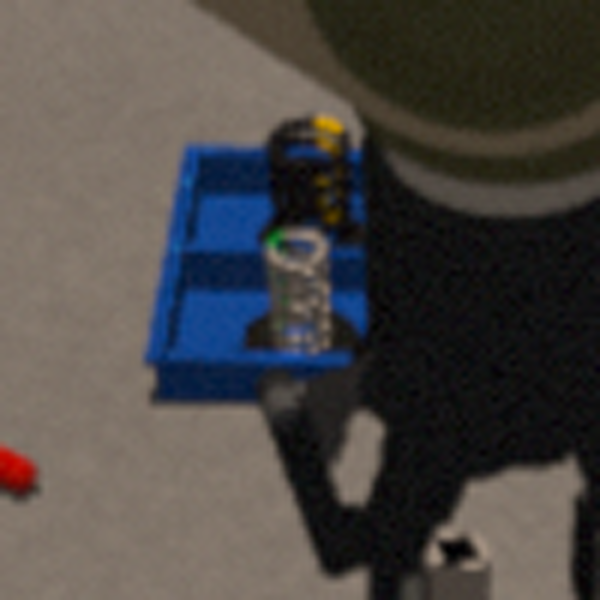

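View pics/s7.png

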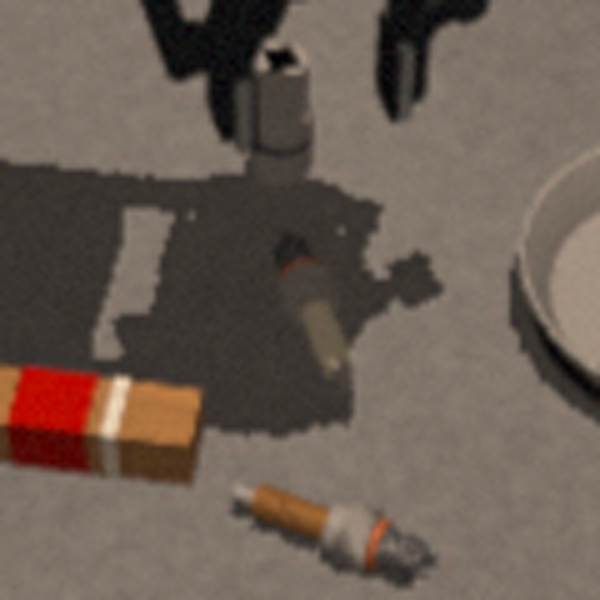

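Both springs stand upright, one in each bay (crop (310,180) and (300,290)). I'll descend to the white plug.

Emit:
apply_moves(slide=[[0.3, 0.16, 0], [0.8, 0.16, 0], [1.4, 0.16, 0], [1.9, 0.16, 0], [2.05, 0.16, 0]], rot=[[0, 0, 0], [0, 0, 0], [0, 0, 0], [0, 0, 0], [0, 0, 0]], grip=[-0.2, -0.2, -0.2, -0.2, -0.2])

```text
time: 12.52
ee_pos: [0.5121, 0.017, 0.0478]
tool_rot: [-0.074, 0.704, 0.076, 0.702]
ft_force: [-0.6, -0.5, 0.1]
opening: 0.596
```

```bash
python3 -c "
from h import *
go(.5138,.0138,.026,.215)
c=camera('side'); 
crop(c,230,150,350,270,5,'s8.png')"
```

```text
t 12.52 at [0.5121 0.017  0.0478] yaw 0.212 open 0.596 F [-0.6 -0.5  0.1] j1,6 [-0.2  -0.41]
slide [ 0.544 -0.088  0.026] rot [-0.026 -0.025 -0.024]
```

View pics/s8.png

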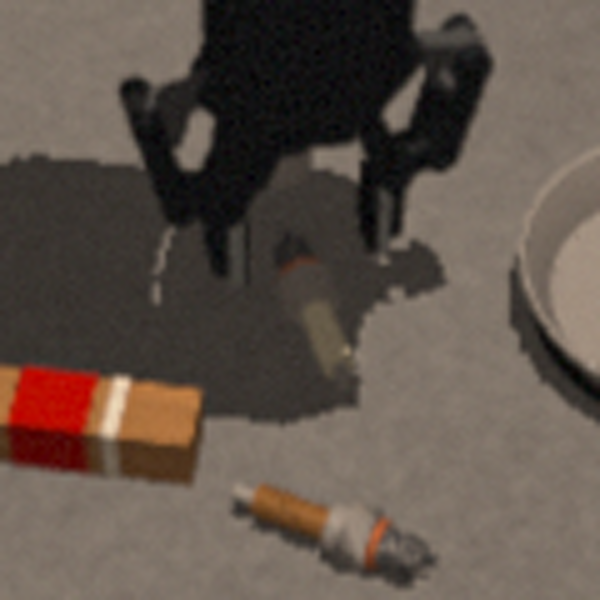

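Emit:
apply_moves(slide=[[0.1, -0.06, 0.03], [0.25, -0.06, 0.03], [0.4, -0.06, 0.03], [0.5, -0.06, 0.03], [0.54, -0.06, 0.03]], rot=[[0, 0, 0], [0, 0, 0], [0, 0, 0], [0, 0, 0], [0, 0, 0]], grip=[-0.2, -0.2, -0.2, -0.2, -0.2])

```text
time: 12.98
ee_pos: [0.5139, 0.0147, 0.0262]
tool_rot: [-0.074, 0.704, 0.076, 0.702]
ft_force: [-0.1, 0.2, 0.0]
opening: 0.598
```

Emit:
apply_moves(slide=[[0, 0, 0], [0, 0, 0], [0, 0, 0], [0, 0, 0], [0, 0, 0]], rot=[[0, 0, 0], [0, 0, 0], [0, 0, 0], [0, 0, 0], [0, 0, 0]], grip=[0.1, 0.3, 0.4, 0.5, 0.7])

```text
time: 13.4
ee_pos: [0.5141, 0.0147, 0.0266]
tool_rot: [-0.074, 0.704, 0.076, 0.702]
ft_force: [0.0, -0.1, 4.0]
opening: 0.243
```

Emit:
apply_moves(slide=[[0, 0, 0], [0, 0, 0], [0, 0, 0], [-0.1, 0, 0], [-0.2, 0, 0]], rot=[[0, 0, 0], [0, 0, 0], [0, 0, 0], [0, 0, 0], [0, 0, 0]], grip=[0.8, 0.8, 0.8, 0.8, 0.8])

```text
time: 13.82
ee_pos: [0.5139, 0.0147, 0.0347]
tool_rot: [-0.074, 0.704, 0.076, 0.702]
ft_force: [0.2, -0.1, -0.9]
opening: 0.242
```

```bash
python3 -c "
from h import *
go(.5138,.0138,.026,.215)
c=camera('side'); 
crop(c,230,150,350,270,5,'s9.png')"
```

```text
t 13.82 at [0.5139 0.0147 0.0347] yaw 0.212 open 0.242 F [ 0.2 -0.1 -0.9] j1,6 [-0.2  -0.41]
slide [ 0.218 -0.022 -0.007] rot [-0.028 -0.026 -0.024]
```

View pics/s9.png

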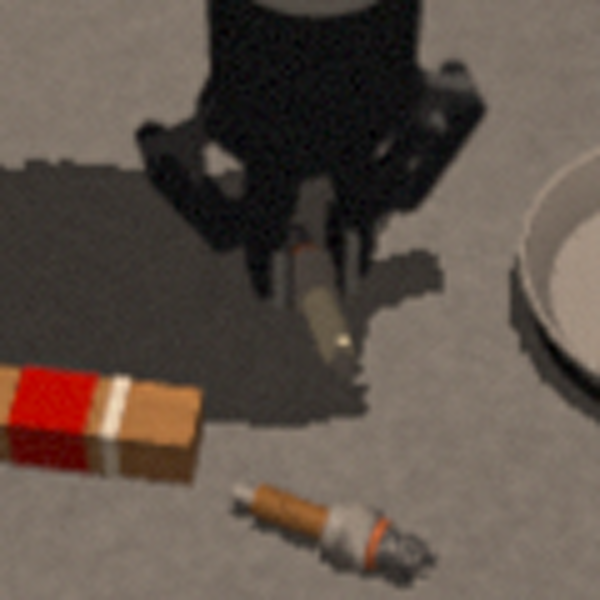

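The white plug is held level across the hexagon, with an opening of about 21 mm. I'll lift it and carry it to the far orange lane.

Emit:
apply_moves(slide=[[-0.3, 0, 0], [-0.7, 0, 0], [-1.1, 0, 0], [-1.5, 0, 0], [-1.8, 0, 0]], rot=[[0, 0, 0], [0, 0, 0], [0, 0, 0], [-0.5, 0, 0], [-1.2, 0, 0]], grip=[0.8, 0.8, 0.8, 0.8, 0.8])

```text
time: 14.28
ee_pos: [0.5149, 0.0145, 0.1091]
tool_rot: [-0.119, 0.697, 0.12, 0.697]
ft_force: [1.6, -0.4, 0.5]
opening: 0.247
```

```bash
python3 -c "
from h import *
go(.458,-.353,.11,1.457)"
```

```text
t 14.28 at [0.5149 0.0145 0.1091] yaw 0.34 open 0.247 F [ 1.6 -0.4  0.5] j1,6 [-0.2  -0.54]
slide [-0.034 -8.187 -4.404] rot [-1.0666e+01  9.0000e-03 -1.0000e-02]
```

Emit:
apply_moves(slide=[[0, -0.7, -0.38], [0, -1.4, -0.75], [0, -2.2, -1.2], [0, -3.0, -1.6], [0, -3.8, -2.05]], rot=[[-1.0, 0, 0], [-2.0, 0, 0], [-3.0, 0, 0], [-4.0, 0, 0], [-5.0, 0, 0]], grip=[0.8, 0.8, 0.8, 0.8, 0.8])

```text
time: 14.7
ee_pos: [0.4879, -0.1577, 0.1093]
tool_rot: [-0.297, 0.641, 0.298, 0.642]
ft_force: [0.9, 0.8, -0.9]
opening: 0.248
```

```bash
python3 -c "
from h import *
go(.458,-.353,.11,1.457)"
```

```text
t 14.7 at [ 0.4879 -0.1577  0.1093] yaw 0.869 open 0.248 F [ 0.9  0.8 -0.9] j1,6 [-0.54 -1.41]
slide [-0.024 -2.58  -4.212] rot [-5.613e+00  1.000e-02 -1.000e-03]
```

Emit:
apply_moves(slide=[[0, -0.52, -0.84], [0, -1.04, -1.7], [0, -1.56, -2.55], [0, -2.1, -3.4], [0, -2.58, -4.2]], rot=[[-1.1, 0, 0], [-2.2, 0, 0], [-3.3, 0, 0], [-4.5, 0, 0], [-5.6, 0, 0]], grip=[0.8, 0.8, 0.8, 0.8, 0.8])

```text
time: 15.12
ee_pos: [0.4577, -0.3547, 0.1094]
tool_rot: [-0.472, 0.526, 0.472, 0.527]
ft_force: [1.4, -0.0, -0.8]
opening: 0.243
```

```bash
python3 -c "
from h import *
go(.458,-.353,.06,1.457)
c=camera('side'); cv2.imwrite('pics/s10.png',c['frame'][:,:,::-1]); c=camera('top'); crop(c,370,190,490,280,6,'t10.png')"
```

```text
t 15.12 at [ 0.4577 -0.3547  0.1094] yaw 1.461 open 0.243 F [ 1.4 -0.  -0.8] j1,6 [-0.86 -2.32]
slide [ 1.235 -0.003  0.042] rot [0.043 0.007 0.006]
```

View pics/s10.png

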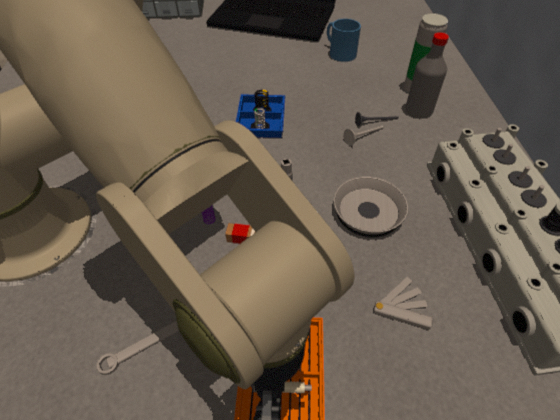

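View pics/t10.png

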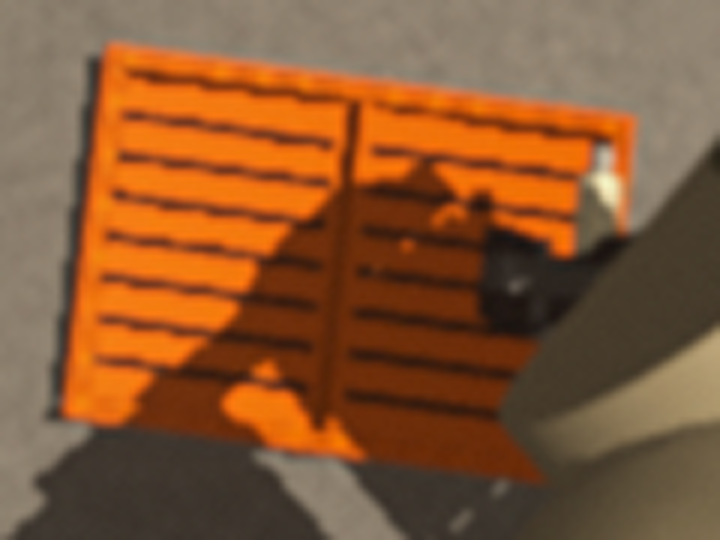

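```bash
python3 -c "
from h import *
c=camera('top'); print(ray(c,370+604/6,190+150/6,.093), ray(c,370+597/6,190+250/6,.093))"
```

```text
[ 0.50499418 -0.36711174  0.093     ] [ 0.47408756 -0.36449755  0.093     ]
```

Emit:
apply_moves(slide=[[0.3, 0, 0.04], [0.6, 0, 0.04], [0.9, 0, 0.04], [1.2, 0, 0.04], [1.25, 0, 0.04]], rot=[[0, 0, 0], [0, 0, 0], [0, 0, 0], [0, 0, 0], [0, 0, 0]], grip=[0.8, 0.8, 0.8, 0.8, 0.8])

```text
time: 15.68
ee_pos: [0.4571, -0.3519, 0.0564]
tool_rot: [-0.468, 0.528, 0.471, 0.529]
ft_force: [-0.1, 0.9, -1.7]
opening: 0.244
```

```bash
python3 -c "
from h import *
go(.458,-.353,.032,1.457)"
```

```text
t 15.68 at [ 0.4571 -0.3519  0.0564] yaw 1.453 open 0.244 F [-0.1  0.9 -1.7] j1,6 [-0.86 -2.31]
slide [ 0.609 -0.028 -0.028] rot [-0.037  0.033 -0.024]
```

```bash
python3 -c "
from h import *
c=camera('top'); crop(c,420,190,500,270,7,'t11.png'); s=camera('side'); crop(s,225,320,345,420,6,'s11.png')
p=sense()['ee_pos']; 
for d in (-.049,0,.031,.049):
  X=[p[0]+d*.993,p[1]-d*.114,p[2]-.0163]; a=proj(c,X);b=proj(s,X); print(d,(a-[420,190])*7,(b-[225,320])*6)"
```

```text
-0.049 [211.53742551 534.56453871] [ 75.26590023 448.69495537]
0 [229.74953221 359.3030476 ] [286.9008416  457.67176886]
0.031 [241.16800539 249.41907496] [421.22753953 463.36943724]
0.049 [247.76169132 185.96572232] [499.37908181 466.68435213]
```

View pics/t11.png

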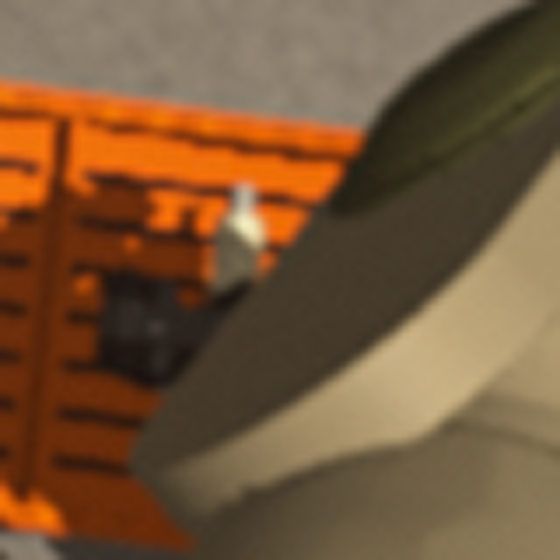

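View pics/s11.png

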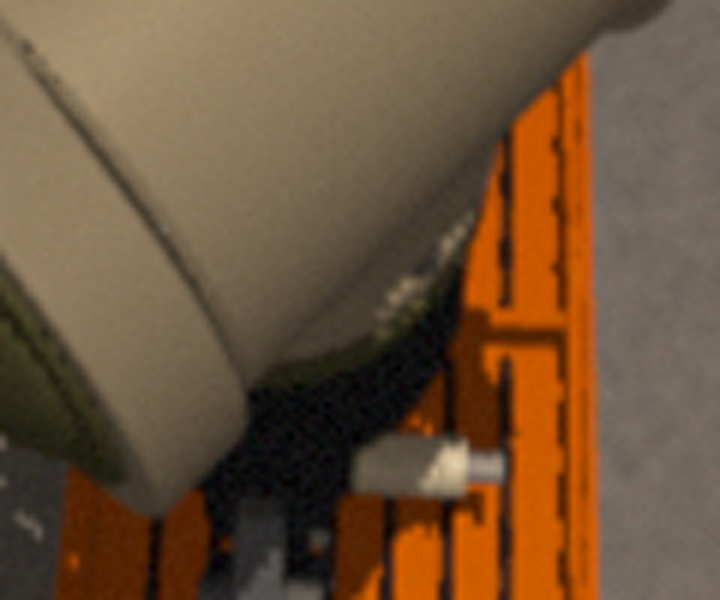

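The plug tip at top (245,185) and side (505,467) matches my prediction of (248,186) and (499,467), so the plug is level and well placed over the lane. I'll lower it.

Emit:
apply_moves(slide=[[0.15, 0, -0.02], [0.35, 0, -0.02], [0.5, 0, -0.02], [0.56, 0, -0.02], [0.58, 0, -0.02]], rot=[[0, 0, 0], [0, 0, 0], [0, 0, 0], [0, 0, 0], [0, 0, 0]], grip=[0.8, 0.8, 0.8, 0.8, 0.8])

```text
time: 16.2
ee_pos: [0.4573, -0.3533, 0.0343]
tool_rot: [-0.469, 0.528, 0.471, 0.529]
ft_force: [-0.2, -0.6, -0.3]
opening: 0.245
```

Emit:
apply_moves(slide=[[0.01, 0, 0], [0.02, 0, 0], [0.03, 0, 0], [0.03, 0, 0], [0.03, 0, 0]], rot=[[0, 0, 0], [0, 0, 0], [0, 0, 0], [0, 0, 0], [0, 0, 0]], grip=[0.8, 0.8, 0.8, 0.8, 0.8])

```text
time: 16.62
ee_pos: [0.4573, -0.3534, 0.0333]
tool_rot: [-0.469, 0.528, 0.471, 0.529]
ft_force: [0.1, -0.0, -0.8]
opening: 0.24
```

Emit:
apply_moves(slide=[[0.01, 0, 0], [0.02, 0, 0], [0.03, 0, 0], [0.04, 0, 0], [0.05, 0, 0]], rot=[[0, 0, 0], [0, 0, 0], [0, 0, 0], [0, 0, 0], [0, 0, 0]], grip=[0.8, 0.8, 0.8, 0.8, 0.8])

```text
time: 17.03
ee_pos: [0.4573, -0.3533, 0.0312]
tool_rot: [-0.469, 0.528, 0.471, 0.529]
ft_force: [-0.2, 0.1, -0.4]
opening: 0.245
```

Emit:
apply_moves(slide=[[0.01, 0, 0], [0.015, 0, 0], [0.02, 0, 0], [0.02, 0, 0], [0.02, 0, 0]], rot=[[0, 0, 0], [0, 0, 0], [0, 0, 0], [0, 0, 0], [0, 0, 0]], grip=[0.8, 0.8, 0.8, 0.8, 0.8])

```text
time: 17.45
ee_pos: [0.4573, -0.3534, 0.0306]
tool_rot: [-0.469, 0.528, 0.47, 0.529]
ft_force: [-0.5, 0.6, 4.0]
opening: 0.242
```

Contact at 0.0306, as computed. I'll release and rise.

Emit:
apply_moves(slide=[[0, 0, 0], [0, 0, 0], [0, 0, 0], [0, 0, 0], [0, 0, 0]], rot=[[0, 0, 0], [0, 0, 0], [0, 0, 0], [0, 0, 0], [0, 0, 0]], grip=[0.5, 0.4, 0.3, 0.2, 0.1])

```text
time: 17.87
ee_pos: [0.4574, -0.3534, 0.0305]
tool_rot: [-0.469, 0.528, 0.471, 0.529]
ft_force: [1.5, -0.0, 0.3]
opening: 0.449
```

Emit:
apply_moves(slide=[[-0.3, 0, 0], [-0.8, 0, 0], [-1.5, 0, 0], [-2.0, 0, 0], [-2.4, 0, 0]], rot=[[0, 0, 0], [0, 0, 0], [0, 0, 0], [0, 0, 0], [0, 0, 0]], grip=[0.1, 0.1, 0.1, 0.1, 0.1])

```text
time: 18.28
ee_pos: [0.4578, -0.354, 0.1295]
tool_rot: [-0.47, 0.528, 0.47, 0.529]
ft_force: [-0.5, 0.6, 0.2]
opening: 0.451
```

```bash
python3 -c "
from h import *
go(.521,-.1042,.13,1.095)"
```

```text
t 18.28 at [ 0.4578 -0.354   0.1295] yaw 1.453 open 0.451 F [-0.5  0.6  0.2] j1,6 [-0.86 -2.31]
slide [-0.011 -0.835  6.386] rot [3.418 0.005 0.008]
```

Emit:
apply_moves(slide=[[0, -0.1, 0.8], [0, -0.2, 1.7], [0, -0.35, 2.6], [0, -0.45, 3.5], [0, -0.55, 4.3]], rot=[[0.5, 0, 0], [1.0, 0, 0], [1.5, 0, 0], [2.0, 0, 0], [2.5, 0, 0]], grip=[0.0, -0.2, -0.2, -0.2, -0.2])

```text
time: 18.7
ee_pos: [0.5001, -0.1838, 0.1306]
tool_rot: [-0.396, 0.585, 0.396, 0.586]
ft_force: [-0.1, -0.6, 0.1]
opening: 0.6
```

```bash
python3 -c "
from h import *
go(.521,-.1042,.12,1.1)"
```

```text
t 18.7 at [ 0.5001 -0.1838  0.1306] yaw 1.189 open 0.6 F [-0.1 -0.6  0.1] j1,6 [-0.57 -1.76]
slide [0.265 0.257 2.04 ] rot [0.848 0.006 0.016]
```

Emit:
apply_moves(slide=[[0, 0.1, 0.7], [0, 0.2, 1.4], [0.1, 0.25, 1.9], [0.2, 0.25, 2.04], [0.26, 0.25, 2.04]], rot=[[0.3, 0, 0], [0.6, 0, 0], [0.85, 0, 0], [0.85, 0, 0], [0.85, 0, 0]], grip=[-0.2, -0.2, -0.2, -0.2, -0.2])

```text
time: 19.12
ee_pos: [0.5215, -0.1033, 0.1204]
tool_rot: [-0.371, 0.602, 0.37, 0.603]
ft_force: [-0.5, -0.6, -0.1]
opening: 0.597
```

```bash
python3 -c "
from h import *
go(.521,-.1042,.045,1.1)
c=camera('side'); crop(c,230,200,350,300,6,'s12.png')"
```

```text
t 19.12 at [ 0.5215 -0.1033  0.1204] yaw 1.102 open 0.597 F [-0.5 -0.6 -0.1] j1,6 [-0.42 -1.52]
slide [ 1.886  0.005 -0.027] rot [0.023 0.007 0.019]
```

View pics/s12.png

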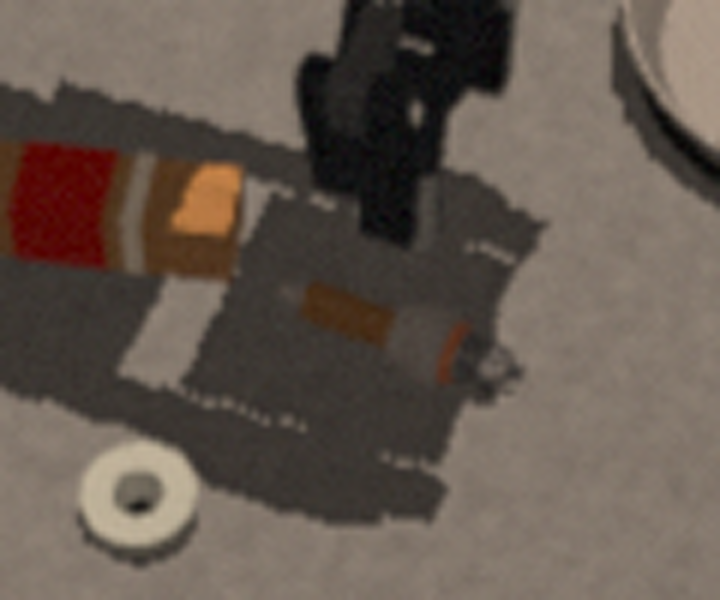

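Emit:
apply_moves(slide=[[0.3, 0, 0], [0.8, 0, 0], [1.3, 0, 0], [1.7, 0, 0], [1.87, 0, 0]], rot=[[0, 0, 0], [0, 0, 0], [0, 0, 0], [0, 0, 0], [0, 0, 0]], grip=[-0.2, -0.2, -0.2, -0.2, -0.2])

```text
time: 19.58
ee_pos: [0.5202, -0.1055, 0.0434]
tool_rot: [-0.369, 0.603, 0.37, 0.603]
ft_force: [0.5, -0.0, 0.4]
opening: 0.6
```

```bash
python3 -c "
from h import *
go(.521,-.104,.0262,1.1)"
```

```text
t 19.58 at [ 0.5202 -0.1055  0.0434] yaw 1.1 open 0.6 F [ 0.5 -0.   0.4] j1,6 [-0.42 -1.52]
slide [ 0.43  -0.003  0.042] rot [ 0.001  0.001 -0.015]
```

Emit:
apply_moves(slide=[[0.1, 0, 0.04], [0.2, 0, 0.04], [0.3, 0, 0.04], [0.4, 0, 0.04], [0.43, 0, 0.04]], rot=[[0, 0, 0], [0, 0, 0], [0, 0, 0], [0, 0, 0], [0, 0, 0]], grip=[-0.2, -0.2, -0.2, -0.2, -0.2])

```text
time: 20.0
ee_pos: [0.5209, -0.1041, 0.0261]
tool_rot: [-0.369, 0.603, 0.37, 0.603]
ft_force: [0.3, -0.3, 0.8]
opening: 0.598
```

Emit:
apply_moves(slide=[[0, 0, 0], [0, 0, 0], [0, 0, 0], [0, 0, 0], [0, 0, 0]], rot=[[0, 0, 0], [0, 0, 0], [0, 0, 0], [0, 0, 0], [0, 0, 0]], grip=[0.1, 0.3, 0.4, 0.5, 0.7])

```text
time: 20.42
ee_pos: [0.5211, -0.1042, 0.0265]
tool_rot: [-0.369, 0.603, 0.37, 0.603]
ft_force: [-1.4, 1.3, 4.3]
opening: 0.242
```

Emit:
apply_moves(slide=[[0, 0, 0], [0, 0, 0], [0, 0, 0], [-0.1, 0, 0], [-0.3, 0, 0]], rot=[[0, 0, 0], [0, 0, 0], [0, 0, 0], [0, 0, 0], [0, 0, 0]], grip=[0.8, 0.8, 0.8, 0.8, 0.8])

```text
time: 20.83
ee_pos: [0.5206, -0.104, 0.0382]
tool_rot: [-0.369, 0.603, 0.37, 0.602]
ft_force: [-0.0, 0.3, -1.3]
opening: 0.247
```

```bash
python3 -c "
from h import *
go(.521,-.104,.0262,1.1)
c=camera('side'); crop(c,230,200,350,300,6,'s13.png')"
```

```text
t 20.83 at [ 0.5206 -0.104   0.0382] yaw 1.1 open 0.247 F [-0.   0.3 -1.3] j1,6 [-0.42 -1.52]
slide [ 0.299 -0.011  0.005] rot [ 0.002  0.    -0.026]
```

View pics/s13.png

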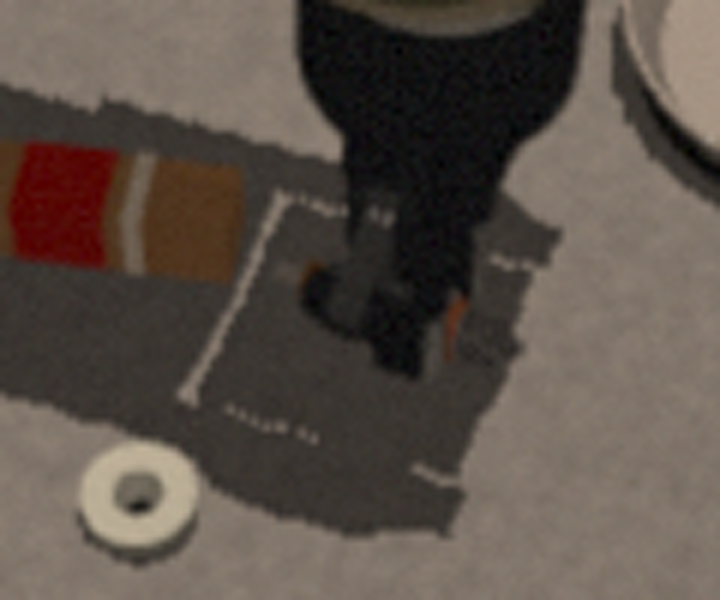

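The tan plug is held (orange ring at (455,325), opening 21 mm). I'll carry it to the near lane.

Emit:
apply_moves(slide=[[-0.3, 0, 0], [-0.7, 0, 0], [-1.1, 0, 0], [-1.5, 0, 0], [-1.75, 0, 0]], rot=[[0, 0, 0], [0, 0, 0], [0, 0, 0], [0, 0, 0], [0, 0, 0]], grip=[0.8, 0.8, 0.8, 0.8, 0.8])

```text
time: 21.3
ee_pos: [0.522, -0.1046, 0.1122]
tool_rot: [-0.371, 0.602, 0.369, 0.603]
ft_force: [-0.5, -0.9, -0.6]
opening: 0.244
```

```bash
python3 -c "
from h import *
go(.4858,-.271,.11,1.457)"
```

```text
t 21.3 at [ 0.522  -0.1046  0.1122] yaw 1.1 open 0.244 F [-0.5 -0.9 -0.6] j1,6 [-0.42 -1.52]
slide [ 0.057 -1.079 -4.12 ] rot [-3.406e+00 -2.000e-03  2.900e-02]
```

Emit:
apply_moves(slide=[[0, -0.2, -0.7], [0, -0.4, -1.5], [0, -0.6, -2.3], [0, -0.85, -3.2], [0, -1.08, -4.12]], rot=[[-0.6, 0, 0], [-1.3, 0, 0], [-2.0, 0, 0], [-2.7, 0, 0], [-3.4, 0, 0]], grip=[0.8, 0.8, 0.8, 0.8, 0.8])

```text
time: 21.72
ee_pos: [0.4853, -0.2724, 0.1125]
tool_rot: [-0.473, 0.526, 0.471, 0.527]
ft_force: [-0.3, -0.1, -1.1]
opening: 0.246
```

```bash
python3 -c "
from h import *
go(.4858,-.271,.06,1.457)"
```

```text
t 21.72 at [ 0.4853 -0.2724  0.1125] yaw 1.461 open 0.246 F [-0.3 -0.1 -1.1] j1,6 [-0.72 -2.18]
slide [ 1.314 -0.003  0.038] rot [ 0.034 -0.008  0.03 ]
```

Emit:
apply_moves(slide=[[0.2, 0, 0.04], [0.5, 0, 0.04], [0.8, 0, 0.04], [1.1, 0, 0.04], [1.3, 0, 0.04]], rot=[[0, 0, 0.03], [0, 0, 0.03], [0, 0, 0.03], [0, 0, 0.03], [0, 0, 0.03]], grip=[0.8, 0.8, 0.8, 0.8, 0.8])

```text
time: 22.13
ee_pos: [0.4853, -0.2707, 0.0595]
tool_rot: [-0.471, 0.527, 0.472, 0.527]
ft_force: [0.6, 1.4, -0.3]
opening: 0.241
```

```bash
python3 -c "
from h import *
go(.4858,-.271,.033,1.457)
c=camera('top'); crop(c,370,180,490,280,6,'t14.png'); s=camera('side'); crop(s,225,320,345,420,6,'s14.png')
p=sense()['ee_pos']; 
for d in (-.049,0,.031):
  X=[p[0]+d*.993,p[1]-d*.114,p[2]-.0163]; a=proj(c,X);b=proj(s,X); print(d,(a-[370,180])*6,(b-[225,320])*6)"
```

```text
t 22.13 at [ 0.4853 -0.2707  0.0595] yaw 1.46 open 0.241 F [ 0.6  1.4 -0.3] j1,6 [-0.72 -2.18]
slide [ 0.663 -0.013 -0.007] rot [ 0.032 -0.002 -0.009]
-0.049 [227.52619787 425.77889368] [184.67588074  95.67803613]
0 [244.50123082 276.38349004] [378.27591685 103.23998307]
0.031 [255.14429845 182.71501891] [501.12135006 108.03828098]
```

View pics/t14.png

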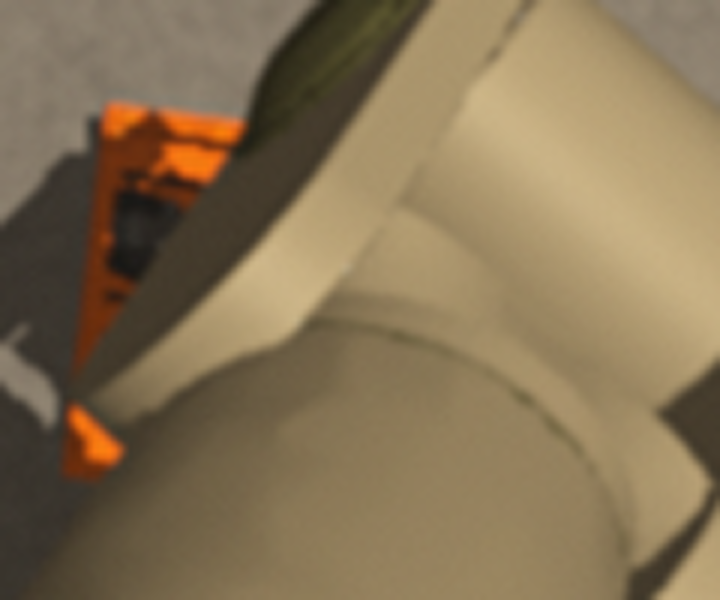

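View pics/s14.png

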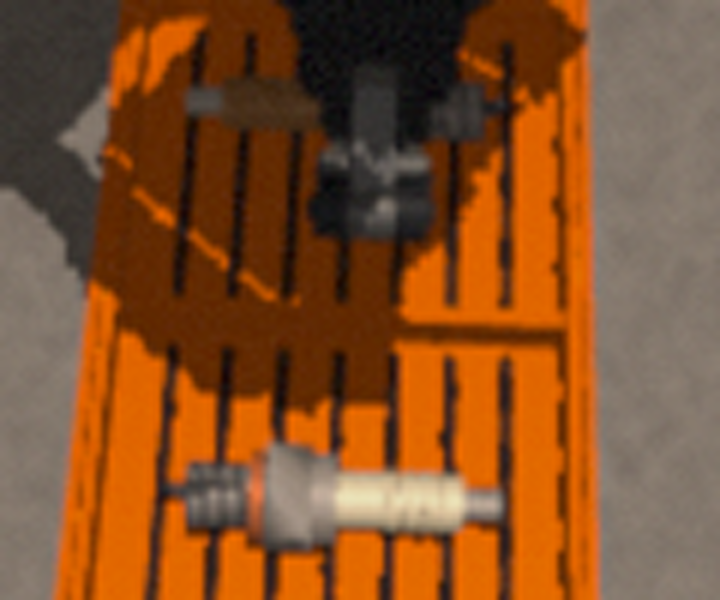

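The white plug lies along the far lane (side crop, y≈500). The tan plug is level with its ends at (190,100) and (510,105), as predicted. I'll lower it.

Emit:
apply_moves(slide=[[0.15, 0, 0], [0.35, 0, 0], [0.5, 0, 0], [0.6, 0, 0], [0.66, 0, 0]], rot=[[0, 0, 0], [0, 0, 0], [0, 0, 0], [0, 0, 0], [0, 0, 0]], grip=[0.8, 0.8, 0.8, 0.8, 0.8])

```text
time: 22.65
ee_pos: [0.485, -0.2703, 0.0324]
tool_rot: [-0.471, 0.527, 0.473, 0.526]
ft_force: [-1.3, -0.1, -0.0]
opening: 0.248
```

Emit:
apply_moves(slide=[[0.01, 0, 0], [0.02, 0, 0], [0.03, 0, 0], [0.04, 0, 0], [0.04, 0, 0]], rot=[[0, 0, 0], [0, 0, 0], [0, 0, 0], [0, 0, 0], [0, 0, 0]], grip=[0.8, 0.8, 0.8, 0.8, 0.8])

```text
time: 23.07
ee_pos: [0.485, -0.2703, 0.0309]
tool_rot: [-0.471, 0.527, 0.472, 0.526]
ft_force: [-0.2, 0.4, -0.2]
opening: 0.244
```

Emit:
apply_moves(slide=[[0.005, 0, 0], [0.01, 0, 0], [0.015, 0, 0], [0.02, 0, 0], [0.02, 0, 0]], rot=[[0, 0, 0], [0, 0, 0], [0, 0, 0], [0, 0, 0], [0, 0, 0]], grip=[0.8, 0.8, 0.8, 0.8, 0.8])

```text
time: 23.48
ee_pos: [0.4851, -0.2703, 0.0305]
tool_rot: [-0.471, 0.527, 0.472, 0.526]
ft_force: [-1.4, 0.9, 4.4]
opening: 0.247
```

Emit:
apply_moves(slide=[[0, 0, 0], [0, 0, 0], [0, 0, 0], [0, 0, 0], [0, 0, 0]], rot=[[0, 0, 0], [0, 0, 0], [0, 0, 0], [0, 0, 0], [0, 0, 0]], grip=[0.5, 0.4, 0.3, 0.2, 0.1])

```text
time: 23.9
ee_pos: [0.4851, -0.2703, 0.0305]
tool_rot: [-0.471, 0.527, 0.472, 0.526]
ft_force: [-0.6, 0.5, 1.0]
opening: 0.452
```

Emit:
apply_moves(slide=[[-0.3, 0, 0], [-0.8, 0, 0], [-1.5, 0, 0], [-2.0, 0, 0], [-2.4, 0, 0]], rot=[[0, 0, 0], [0, 0, 0], [0, 0, 0], [0, 0, 0], [0, 0, 0]], grip=[0.1, 0.1, 0.1, 0.1, 0.1])

```text
time: 24.32
ee_pos: [0.4857, -0.2707, 0.1293]
tool_rot: [-0.472, 0.527, 0.471, 0.527]
ft_force: [0.3, 0.3, 0.3]
opening: 0.448
```

```bash
python3 -c "
from h import *
go(.4325,-.153,.13,0.9)"
```

```text
t 24.32 at [ 0.4857 -0.2707  0.1293] yaw 1.461 open 0.448 F [0.3 0.3 0.3] j1,6 [-0.72 -2.18]
slide [-0.02   1.645  2.779] rot [ 5.354e+00 -9.000e-03  4.000e-03]
```

Emit:
apply_moves(slide=[[0, 0.33, 0.55], [0, 0.66, 1.1], [0, 1.0, 1.7], [0, 1.35, 2.3], [0, 1.64, 2.78]], rot=[[1.0, 0, 0], [2.0, 0, 0], [3.1, 0, 0], [4.2, 0, 0], [5.3, 0, 0]], grip=[-0.3, -0.3, -0.3, -0.3, -0.3])

```text
time: 24.73
ee_pos: [0.4319, -0.1515, 0.13]
tool_rot: [-0.308, 0.637, 0.307, 0.637]
ft_force: [0.1, 0.1, -0.3]
opening: 0.649
```

```bash
python3 -c "
from h import *
go(.4325,-.153,.05,.9)
c=camera('side'); crop(c,210,230,330,330,6,'s15.png')
c=camera('top'); crop(c,370,180,490,280,6,'t15.png')"
```

```text
t 24.73 at [ 0.4319 -0.1515  0.13  ] yaw 0.9 open 0.649 F [ 0.1  0.1 -0.3] j1,6 [-0.59 -1.49]
slide [ 2.    -0.034 -0.019] rot [ 0.002 -0.006  0.01 ]
```

View pics/s15.png

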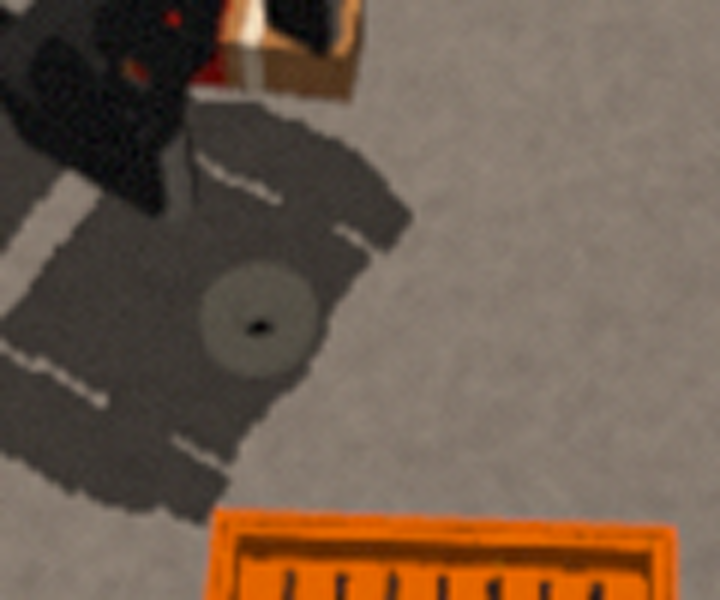

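View pics/t15.png

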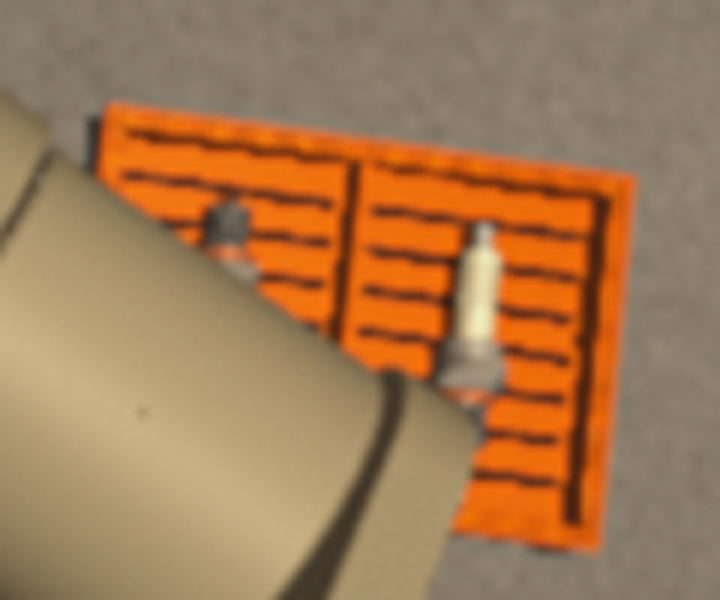

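Both plugs lie in their lanes. The retainer is undisturbed at side (253,283). I'll descend on it.

Emit:
apply_moves(slide=[[0.3, -0.03, 0], [0.8, -0.03, 0], [1.4, -0.03, 0], [1.8, -0.03, 0], [2.0, -0.03, 0]], rot=[[0, 0, 0], [0, 0, 0], [0, 0, 0], [0, 0, 0], [0, 0, 0]], grip=[-0.3, -0.3, -0.3, -0.3, -0.3])

```text
time: 25.25
ee_pos: [0.4323, -0.1517, 0.0488]
tool_rot: [-0.309, 0.636, 0.31, 0.635]
ft_force: [-0.4, -0.7, 1.1]
opening: 0.648
```

```bash
python3 -c "
from h import *
go(.4325,-.153,.0255,.9)"
```

```text
t 25.25 at [ 0.4323 -0.1517  0.0488] yaw 0.906 open 0.648 F [-0.4 -0.7  1.1] j1,6 [-0.59 -1.5 ]
slide [ 0.582 -0.024 -0.022] rot [ 0.056 -0.007 -0.016]
```

Emit:
apply_moves(slide=[[0.15, -0.02, -0.02], [0.3, -0.02, -0.02], [0.45, -0.02, -0.02], [0.55, -0.02, -0.02], [0.58, -0.02, -0.02]], rot=[[0, 0, 0], [0, 0, 0], [0, 0, 0], [0, 0, 0], [0, 0, 0]], grip=[-0.3, -0.3, -0.3, -0.3, -0.3])

```text
time: 25.67
ee_pos: [0.4325, -0.1529, 0.0254]
tool_rot: [-0.309, 0.636, 0.31, 0.635]
ft_force: [0.1, 0.4, -0.0]
opening: 0.649
```

```bash
python3 -c "
from h import *
go(.4325,-.153,.0255,.9)
c=camera('side'); crop(c,210,230,330,330,6,'s16.png')"
```

```text
t 25.67 at [ 0.4325 -0.1529  0.0254] yaw 0.906 open 0.649 F [ 0.1  0.4 -0. ] j1,6 [-0.6 -1.5]
slide [-0.003 -0.002 -0.002] rot [ 0.057 -0.007 -0.016]
```

View pics/s16.png

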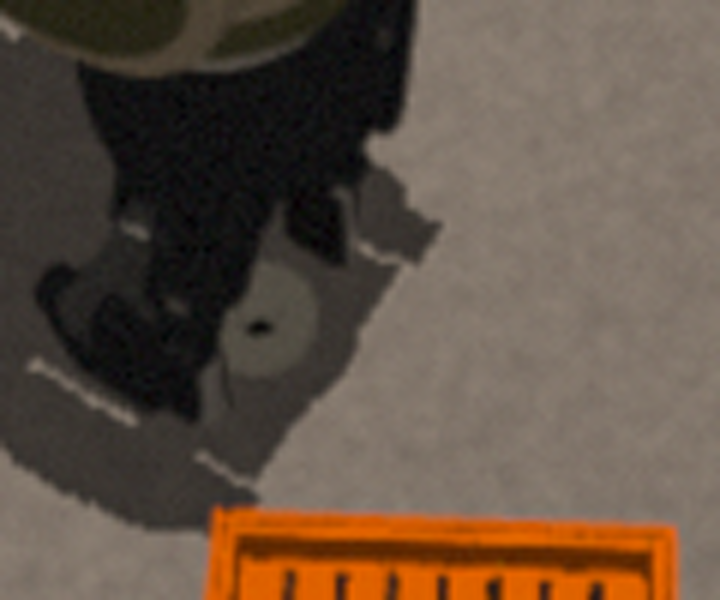

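Emit:
apply_moves(slide=[[0, 0, 0], [0, 0, 0], [0, 0, 0], [0, 0, 0], [0, 0, 0]], rot=[[0, 0, 0], [0, 0, 0], [0, 0, 0], [0, 0, 0], [0, 0, 0]], grip=[-0.1, 0.1, 0.2, 0.3, 0.5])

```text
time: 26.13
ee_pos: [0.4327, -0.153, 0.026]
tool_rot: [-0.309, 0.636, 0.31, 0.635]
ft_force: [-1.8, 1.1, 5.1]
opening: 0.371
```

Emit:
apply_moves(slide=[[0, 0, 0], [0, 0, 0], [0, 0, 0], [-0.1, 0, 0], [-0.3, 0, 0]], rot=[[0, 0, 0], [0, 0, 0], [0, 0, 0], [0, 0, 0], [0, 0, 0]], grip=[0.7, 0.7, 0.7, 0.7, 0.7])

```text
time: 26.55
ee_pos: [0.4323, -0.1527, 0.0379]
tool_rot: [-0.309, 0.636, 0.31, 0.635]
ft_force: [0.3, 0.4, -0.2]
opening: 0.372
```

```bash
python3 -c "
from h import *
go(.4325,-.153,.0255,.9)
c=camera('side'); crop(c,210,230,330,330,6,'s17.png')"
```

```text
t 26.55 at [ 0.4323 -0.1527  0.0379] yaw 0.906 open 0.372 F [ 0.3  0.4 -0.2] j1,6 [-0.6 -1.5]
slide [ 0.309 -0.01  -0.002] rot [ 0.058 -0.008 -0.026]
```

View pics/s17.png

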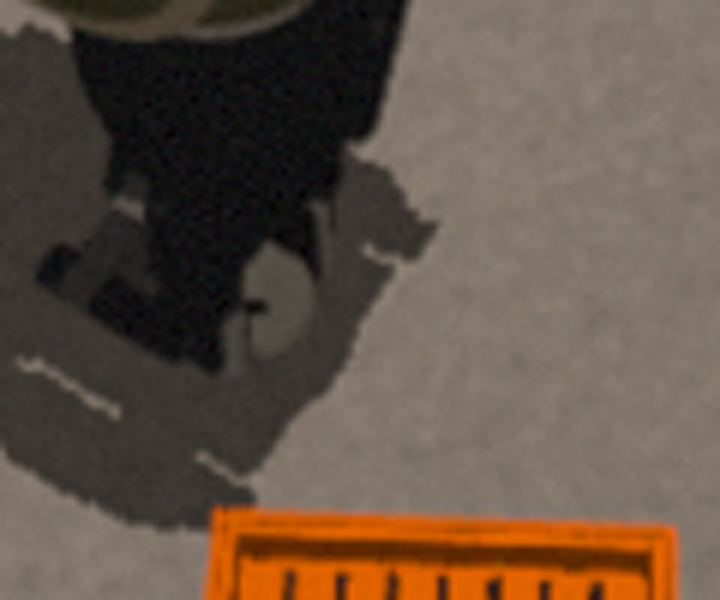

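The retainer is lifted and looks level at (270,300). I'll raise it and check again, because the opening is 31.6 mm against a 34 mm flange.

Emit:
apply_moves(slide=[[-0.2, 0, 0], [-0.5, 0, 0], [-0.9, 0, 0], [-1.3, 0, 0], [-1.7, 0, 0]], rot=[[0, 0, 0], [0, 0, 0], [0, 0, 0], [0, 0, 0], [0, 0, 0]], grip=[0.7, 0.7, 0.7, 0.7, 0.7])

```text
time: 27.02
ee_pos: [0.4331, -0.1531, 0.1091]
tool_rot: [-0.31, 0.636, 0.309, 0.636]
ft_force: [-0.6, 0.6, -0.5]
opening: 0.369
```

```bash
python3 -c "
from h import *
go(.671,.003,.12,.9)
c=camera('side'); crop(c,210,190,330,290,6,'s18.png')"
```

```text
t 27.02 at [ 0.4331 -0.1531  0.1091] yaw 0.906 open 0.369 F [-0.6  0.6 -0.5] j1,6 [-0.6 -1.5]
slide [-0.274 -2.274  6.74 ] rot [ 0.059 -0.006  0.007]
```

View pics/s18.png

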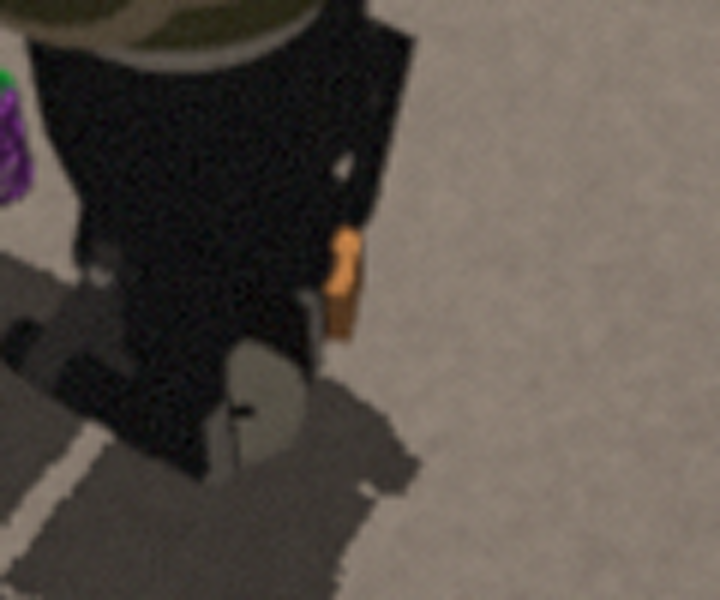

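Emit:
apply_moves(slide=[[0, -0.25, 0.7], [-0.1, -0.5, 1.5], [-0.2, -0.8, 2.4], [-0.27, -1.1, 3.3], [-0.27, -1.35, 4.0]], rot=[[0, 0, 0], [0, 0, 0], [0, 0, 0], [0, 0, 0], [0, 0, 0]], grip=[0.7, 0.7, 0.7, 0.7, 0.7])

```text
time: 27.48
ee_pos: [0.5774, -0.0594, 0.1239]
tool_rot: [-0.312, 0.634, 0.308, 0.637]
ft_force: [-0.7, -0.3, 0.3]
opening: 0.369
```

```bash
python3 -c "
from h import *
go(.671,.003,.12,.9)"
```

```text
t 27.48 at [ 0.5774 -0.0594  0.1239] yaw 0.907 open 0.369 F [-0.7 -0.3  0.3] j1,6 [-0.3  -1.21]
slide [ 0.106 -0.882  2.669] rot [0.069 0.006 0.068]
```

Emit:
apply_moves(slide=[[0, -0.3, 0.8], [0, -0.55, 1.6], [0, -0.8, 2.3], [0.05, -0.88, 2.67], [0.1, -0.88, 2.67]], rot=[[0.06, 0, 0.06], [0.06, 0, 0.06], [0.06, 0, 0.06], [0.06, 0, 0.06], [0.06, 0, 0.06]], grip=[0.7, 0.7, 0.7, 0.7, 0.7])

```text
time: 27.9
ee_pos: [0.6725, 0.0053, 0.12]
tool_rot: [-0.309, 0.635, 0.308, 0.637]
ft_force: [-2.3, -0.0, -0.7]
opening: 0.368
```

```bash
python3 -c "
from h import *
go(.671,.003,.06,.9)
c=camera('side'); crop(c,310,140,430,240,6,'s19.png')"
```

```text
t 27.9 at [0.6725 0.0053 0.12  ] yaw 0.903 open 0.368 F [-2.3 -0.  -0.7] j1,6 [-0.17 -1.07]
slide [ 1.499 -0.004 -0.07 ] rot [0.033 0.015 0.015]
```

View pics/s19.png

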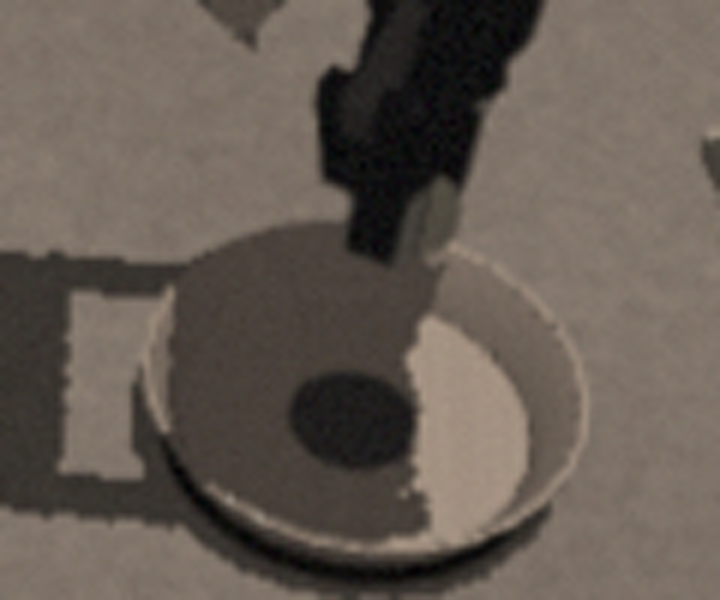

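Emit:
apply_moves(slide=[[0.2, 0, -0.07], [0.6, 0, -0.07], [1.0, 0, -0.07], [1.3, 0, -0.07], [1.5, 0, -0.07]], rot=[[0, 0, 0], [0, 0, 0], [0, 0, 0], [0, 0, 0], [0, 0, 0]], grip=[0.7, 0.7, 0.7, 0.7, 0.7])

```text
time: 28.37
ee_pos: [0.6684, 0.0012, 0.0578]
tool_rot: [-0.308, 0.637, 0.309, 0.636]
ft_force: [0.2, -0.2, -0.8]
opening: 0.369
```

```bash
python3 -c "
from h import *
go(.671,.003,.033,.9)
c=camera('side'); crop(c,310,140,430,240,6,'s20.png')"
```

```text
t 28.37 at [0.6684 0.0012 0.0578] yaw 0.902 open 0.369 F [ 0.2 -0.2 -0.8] j1,6 [-0.17 -1.07]
slide [ 0.619 -0.026  0.076] rot [ 0.017 -0.009 -0.017]
```

View pics/s20.png

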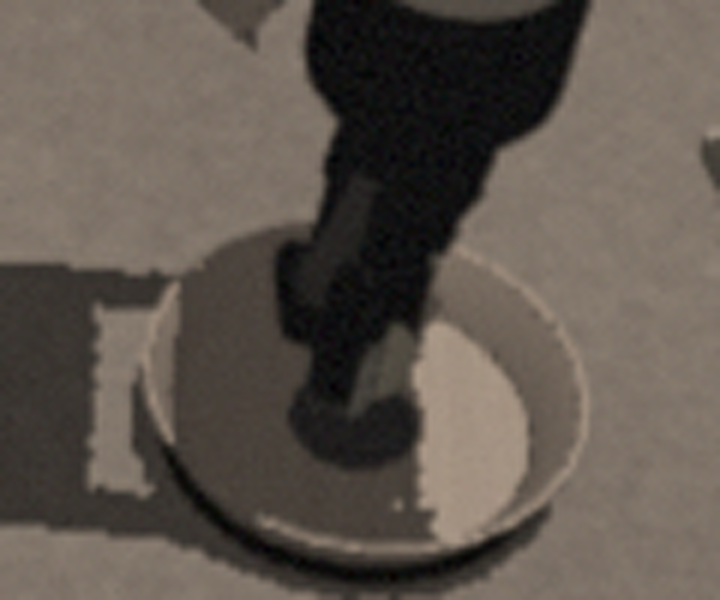

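Emit:
apply_moves(slide=[[0.15, -0.02, 0.04], [0.3, -0.02, 0.07], [0.45, -0.02, 0.07], [0.55, -0.02, 0.07], [0.6, -0.02, 0.07]], rot=[[0, 0, 0], [0, 0, 0], [0, 0, 0], [0, 0, 0], [0, 0, 0]], grip=[0.7, 0.7, 0.7, 0.7, 0.7])

```text
time: 28.83
ee_pos: [0.6702, 0.0032, 0.032]
tool_rot: [-0.307, 0.638, 0.309, 0.635]
ft_force: [-1.1, -0.2, -0.4]
opening: 0.369
```

Emit:
apply_moves(slide=[[0.01, 0, 0], [0.02, 0, 0], [0.03, 0, 0], [0.04, 0, 0], [0.04, 0, 0]], rot=[[0, 0, 0], [0, 0, 0], [0, 0, 0], [0, 0, 0], [0, 0, 0]], grip=[0.7, 0.7, 0.7, 0.7, 0.7])

```text
time: 29.25
ee_pos: [0.6703, 0.0032, 0.0311]
tool_rot: [-0.307, 0.637, 0.309, 0.635]
ft_force: [-2.0, 0.1, 4.1]
opening: 0.362
```

Contact at 0.0311, as expected. I'll release and rise.

Emit:
apply_moves(slide=[[0, 0, 0], [0, 0, 0], [0, 0, 0], [0, 0, 0], [0, 0, 0]], rot=[[0, 0, 0], [0, 0, 0], [0, 0, 0], [0, 0, 0], [0, 0, 0]], grip=[0.2, 0.15, 0.1, 0.0, -0.1])

```text
time: 29.67
ee_pos: [0.6703, 0.0032, 0.031]
tool_rot: [-0.307, 0.637, 0.309, 0.635]
ft_force: [0.8, -0.4, -0.3]
opening: 0.55
```

Emit:
apply_moves(slide=[[-0.3, 0, 0], [-0.8, 0, 0], [-1.5, 0, 0], [-2.2, 0, 0], [-2.8, 0, 0]], rot=[[0, 0, 0], [0, 0, 0], [0, 0, 0], [0, 0, 0], [0, 0, 0]], grip=[-0.1, -0.1, -0.1, -0.1, -0.1])

```text
time: 30.08
ee_pos: [0.6709, 0.0031, 0.146]
tool_rot: [-0.308, 0.637, 0.309, 0.636]
ft_force: [0.2, 0.5, 0.7]
opening: 0.55
```

```bash
python3 -c "
from h import *
go(.4,.0,.3,.9)
c=camera('side'); crop(c,310,140,430,240,6,'s21.png')"
```

```text
t 30.08 at [0.6709 0.0031 0.146 ] yaw 0.902 open 0.55 F [0.2 0.5 0.7] j1,6 [-0.17 -1.07]
slide [-3.839  5.271 -4.263] rot [ 0.019 -0.007 -0.014]
```

View pics/s21.png

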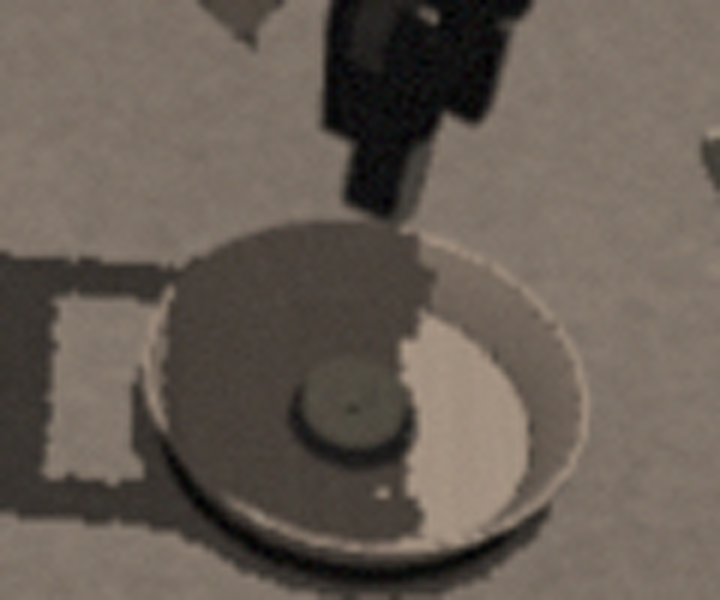

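The retainer lies flat, flange up, in the centre of the dish (crop (355,400)). I'll move the arm clear for a last look at everything.

Emit:
apply_moves(slide=[[-0.6, 0.4, -0.3], [-1.2, 0.8, -0.7], [-1.8, 1.3, -1.1], [-2.4, 1.8, -1.5], [-3.0, 2.3, -1.9]], rot=[[0, 0, 0], [0, 0, 0], [0, 0, 0], [0, 0, 0], [0, 0, 0]], grip=[-0.1, -0.1, -0.1, -0.1, -0.1])

```text
time: 30.55
ee_pos: [0.5512, 0.0005, 0.2722]
tool_rot: [-0.31, 0.634, 0.307, 0.638]
ft_force: [1.0, -0.6, 0.1]
opening: 0.548
```

Emit:
apply_moves(slide=[[-0.3, 0.8, -0.6], [-0.6, 1.6, -1.2], [-0.8, 2.4, -1.9], [-0.8, 3.0, -2.4], [-0.8, 3.0, -2.4]], rot=[[0, 0, 0], [0, 0, 0], [0, 0, 0], [0, 0, 0], [0, 0, 0]], grip=[-0.1, -0.1, -0.1, -0.1, -0.1])

```text
time: 30.97
ee_pos: [0.3929, 0.0002, 0.3045]
tool_rot: [-0.31, 0.634, 0.306, 0.639]
ft_force: [-0.4, -1.1, 0.7]
opening: 0.552
```

```bash
python3 -c "
from h import *
go(.4,.0,.3,.9)
for n in('top','side'):
  c=camera(n); cv2.imwrite('pics/%s22.png'%n,c['frame'][:,:,::-1])"
```

```text
t 30.97 at [3.929e-01 2.000e-04 3.045e-01] yaw 0.902 open 0.552 F [-0.4 -1.1  0.7] j1,6 [-0.3 -1.2]
slide [ 0.113 -0.142  0.105] rot [0.02  0.034 0.074]
```

View pics/top22.png

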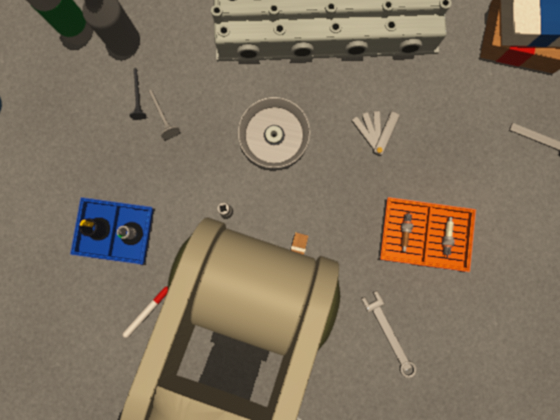

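View pics/side22.png

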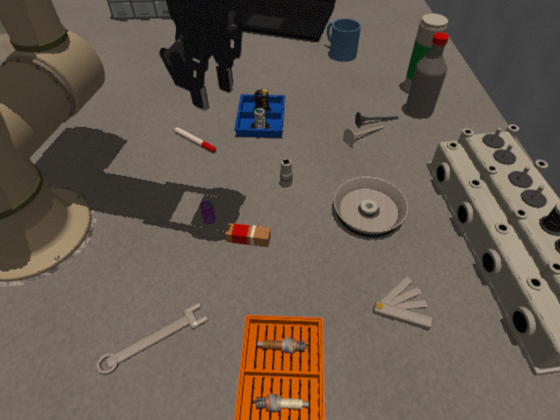

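All five parts are in place. The socket at (286,170), the carton at (248,235) and the purple decoy at (208,212) have not moved. I'll let the arm settle, then hand in.

Emit:
apply_moves(slide=[[0, 0, 0], [0, 0, 0], [0, 0, 0], [0, 0, 0], [0, 0, 0]], rot=[[0, 0, 0], [0, 0, 0], [0, 0, 0], [0, 0, 0], [0, 0, 0]], grip=[-0.1, -0.1, -0.1, -0.1, -0.1])

```text
time: 31.48
ee_pos: [0.3971, -0.0004, 0.3041]
tool_rot: [-0.31, 0.634, 0.306, 0.639]
ft_force: [0.2, 0.3, 0.3]
opening: 0.549
```

```bash
python3 -c "
from station import *
print(hand_in())"
```

```text
the job is handed in; nothing more can be done
None
```

The job is done and handed in, at about 31.5 s of the 128 s allowed. I placed the parts in the order asked: outer spring, inner spring, white plug, tan plug, then the retainer. I lowered each one until it just touched (4–7 N at the wrist), within about 0.5 mm of the expected height, before letting go.

- **Final pictures:** both views show a spring standing upright in each blue bay and a plug lying lengthwise in each orange lane. The retainer is flat, flange up, in the middle of the dish.
- **Left alone:** the socket, the carton and the purple spring show no movement, and the arm is clear of everything.
- **Disagreements:**
  - The gripper read about 1 to 2 mm narrow on every part, most on the retainer (31.6 mm on a 34 mm flange), yet it was held level.
  - One mid-carry measurement of the white plug was about 9 mm off. A second look over the lane matched to about 1 mm.

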